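# Pump the tooling slab up on its ratchet stand and clip the post

### The arm

A 6-joint arm with a two-finger parallel gripper is mounted at the origin on the work surface. World frame = base frame: x ahead of the robot, y to its left, z up, the work surface at z = 0. Lengths are in mm, angles in rad, forces in N, time in s.
With the tool pointing down it reaches from about 400 to 925 mm from the base axis. Payload 12.5 kg.
Tool frame: the origin (TCP) lies between the finger pads; the fingertips stand 11 mm ahead of it and the grasp point (between the pads) lies 8 mm behind it; y points along the fingers, x is the direction in which the jaws open and shut, and the axes are right-handed (so a half turn about y gives the same grasp; the last joint's range is limited). The gripper opens to 95 mm and grips with 3 to 60 N. Pads are 20 mm wide; open, the fingers measure 119 mm over their backs; the gripper's body (75 mm by 180 mm) begins 59 mm behind the grasp point.
Start: joints at [1.235, 0.491, 1.559, -0, 1.092, -0.106], TCP at [142.345, 608.591, 225.661] pointing down, gripper open.
Joint ranges: [-3.1, 3.1], [-0.84, 2.19], [0.05, 2.79], [-1.13, 4.28], [0.06, 2.93], [-2.69, 2.69]. Speed limits (rad/s): [2.22, 2.22, 2.79, 3.14, 3.14, 3.14].

### API

Orientations are given as [roll, pitch, yaw] about the fixed x, y, z axes, in that order (R = Rz(yaw) Ry(pitch) Rx(roll)).
In Python, from cell import env gives the robot as it stands.
- The arm moves only by the tool jog_arm, never from a script. Its argument "series" is a list of rows, each an object of numbers: "dx", "dy", "dz": the shift along the world's x, y, z in m; "rx", "ry", "rz": the turn, a rotation vector about the world's x, y, z in degrees; "gripper": the opening, from 0 (shut) to 1 (fully open). A call has 1 to 12 rows; each row shifts and turns the commanded pose from where the row before left it; what a row does not reach is not made up. A row lasts 1/10 s, in which the tool goes at most 50 mm and 8.59 degrees, less where a joint would pass 70% of its speed; a pose out of reach is approached as far as the arm can. A call is refused whole if a number of a shift passes 0.05 or a number of a turn 8.59, either way. A call with a gripper value outside its range is refused whole. The fingers move at their own pace and stop on an object; the grip force is fixed at half the most. Time passes only in rows, so rows that do not move let the fingers close. It gives the time, the measured TCP pose, the force and the opening at its end, in the units of the state.
- env.state(): the state, without advancing time (a new reading comes with each control period).
- env.read_camera(name): name is "scene" or "top" or "wrist"; returns the picture (420x560x3 uint8, red, green, blue); there is no depth.
- env.camera_info(name): a dict with "camera_matrix" (3x3 intrinsics, pixels), "R" (3x3) and "t" (3): a world point X has camera coordinates R X + t; the wrist camera has in their place "mount" (4x4, takes a point from camera to tool coordinates, whose origin is the TCP and whose axes are the tool frame's). Camera axes: x right, y down, z forward; pixel columns grow to the right and rows downward; lengths in mm; the calibration is good to about 2 mm. A picture is of the moment at which its call begins: read the wrist's pose just before it. camera_info takes no time and is no camera call.
- env.job_done(): hands the job in, once; it reports no verdict.
The state is a dict: "t": time; "joints": joint angles; "qvel": joint speeds; "tau": joint torques, N m; "eef_pos": TCP position; "tcp_rot": TCP orientation; "ft_force": force on the tool from outside, world axes, zero at the start; "moment": the same for the moment, N m; "opening": opening from 0.0 (shut) to 1.0 (fully open).
Only numpy, scipy, OpenCV 4.12 (cv2) and the standard library are available. Lean on these libraries where they do the work, as an engineer would, in place of code of your own. Each camera call takes 0.05 s, during which the arm holds its last target.

### The job

Raise the marble tooling slab by pumping the wooden crossbar of the ratchet lever, one full stroke per tooth, and stop as soon as the groove in the post has come up out of the column's top plate, not a tooth further. Then take the larger open clip and push it sideways into that groove until it snaps home, lying flat, and let go. Move the slab and its post only with the lever, do not lean hard on the lever once it has reached its stop, and leave the other things on the bench where they are.

Things in the scene. Friction and masses are not known exactly. Their poses are not given: they have to be found in the camera images.
- stand_axis (a point): Lift stand fixed to the bench: open dark steel column 180 mm tall on a 130 mm square foot with an outrigger under the lever; bright, oiled (slippery) top plate 118 x 76 x 8 mm. Point: centre of the post's hole on the top plate's upper face, 180 mm above the bench. Axes: the plate reaches 83 mm to -x (side where the clip goes in) and 35 mm to +x; lever to -y, slab to +y; z up.
- lift (a joint): Height of the slab and post, m: 0 on the lowest tooth, 0.012 per tooth, growing upwards. It rests on whole teeth (0, 0.012, 0.024 at the start); at 0.060 (fifth tooth) the whole groove has just come up out of the top plate, at 0.048 it is still hidden in the column, at 0.072 it is a tooth too high. A holding pawl stops it from coming down again.
- groove (a point): Centre of the groove in the upright steel post (post 26 mm in diameter; neck in the groove 14 mm in diameter, groove 11 mm high, plain head 48 mm tall above it). It moves with the lift; when the lift is at 0.060 the groove reaches from 1 mm below to 10 mm above the top plate's upper face, this point 4.5 mm above it, so that the clip can slide in flat on the plate. Axes as the stand's.
- hoist: All that the ratchet lifts: the post and, 55 to 155 mm to the stand's +y, a grey and white marble slab 100 x 100 x 20 mm on a steel arm; 0.7 to 1.4 kg. Not to be touched. Origin on the post's axis, 124.5 mm below the groove's centre; axes as the stand's.
- lever (a joint): Angle of the pump lever, rad: 0 at rest (sprung, comes back by itself), 0.36 where it meets its lower rubber stop. It hinges about the stand's x axis, the hinge 130 mm from the crossbar towards the post. A stroke must go right down to the stop to click over one tooth and come fully back up to catch the next; a short stroke gains nothing, and no stroke gains more than one tooth.
- handle_top (a point): Top of the round wooden crossbar at the lever's outer end (bar 20 mm in diameter, 70 mm long along the stand's x), at its middle; 181 mm from the post's axis to the stand's -y, about 133 mm above the bench at rest. Pressed straight down it goes about 47 mm to a rubber stop that yields some 4 N per mm, needing 4 N at first and 7 to 13 N just before the stop; it swings 5 mm away from the post on the way.
- clip_grip (a point): The larger open clip, the one to use: flat steel fork 5 mm thick and 33 mm wide, lying flat on the bench, with an upright grip block 24 mm (along x) x 12 mm (along y) x 40 mm, its top 45 mm above the clip's underside. This point is on the grip block's axis, 27 mm above the clip's underside. Axes: x points to the open mouth, y across, z up. 90 g; it balances some 20 mm ahead of the block, so its nose droops a millimetre or two when held by the block.
- clip_mouth (a point): Centre of the clip's mouth, 62 mm ahead (+x) of the grip block's axis, 2.5 mm above the underside; it coincides with the neck's axis when the clip is home. The arms are 17 mm apart and reach 14.5 mm beyond this point; sprung beads 6.5 mm beyond this point leave only 11 mm between them, snap over the neck with about 3 to 12 N (more if the clip is pressed on the plate), then the clip comes to a firm stop against the neck.
- spare_grip (a point): A smaller clip of the same kind, mouth only 9 mm wide, 23 mm wide overall and about 12 mm shorter: it does not fit, leave it. Point on its grip block's axis (24 x 12 x 40 mm), 27 mm up. It and the larger clip may have swapped places.
- tin: Tin with paper label, 60 mm in diameter, 75 mm tall, bystander. Origin under its centre.
- mug: White mug, 76 mm in diameter, 90 mm tall, bystander. Origin under its centre.
- jar: Amber glass jar with black cap, 48 mm in diameter, 60 mm tall, bystander. Origin under its centre.
- spool: Wooden thread spool, 48 mm in diameter, 57 mm tall, bystander. Origin under its centre.
- mallet: Hammer lying on the bench, bystander. Origin under its middle.
- awl: Awl with dark wooden handle, 140 mm, lying on the bench, bystander. Origin under its middle.
- pump: The pump lever with its crossbar as one part, origin on its hinge, 56.5 mm from the post's axis to the stand's -y and 88 mm above the bench; axes as the stand's when at rest.
Things that resemble listed ones, but are neither listed nor needed, are in the scene too. Leave any green or turquoise look-alike of the part that bears clip_grip alone.

How it is judged (in metres and radians):
On the way, in this order (a step that is already met when the one before it is completed fails the run):
1. the slab is pumped up to the tooth at which the groove has just come up out of the top plate (value of joint lift between 0.056 and 0.067 m), for 0.3 s.
2. the larger clip is home in the groove, its mouth centred on the neck (all of step 1 and x of clip_mouth in the frame of groove between -0.003 and 0.003 m and y of clip_mouth in the frame of groove between -0.003 and 0.003 m and z of clip_mouth in the frame of groove between -0.006 and 0.006 m), for 0.2 s.
At the end, for the whole second after the job is handed in: The lift rests on its fifth tooth (0.056 to 0.067 m), the larger clip is home in the groove (mouth centre within 3 mm of the neck's axis each way and 6 mm of the groove's mid height, flat within 0.1 rad), the lever is back up (below 0.05 rad) (all of step 2 and angle between clip_mouth's own z axis and vertical below 0.1 rad and value of joint lever below 0.05 rad and velocity of joint lift below 0.005 m/s); the robot touches nothing.
It fails at once if the lift was pumped a tooth too far (above 0.0685 m) (value of joint lift above 0.0685 m).
It fails at once if the robot pushed the slab or its post (over 3 N) (contact force between any of the fingers, the arm and hoist above 3 N).
It fails at once if the lever was leaned on with more than 45 N (contact force between the fingers and pump above 45 N).
It fails at once if a bystander was moved by more than 30 mm (distance of any of tin, mug, jar, spool, mallet, awl, spare_grip from where it was at the start of the episode above 0.03 m).
It also fails if it takes over 72 s, if anything falls off the work surface, if the arm or the gripper's body presses on something with over 40 N, if the wrist force passes 120 N, or if a joint passes its speed limit or range.

## Working session

There is one attempt and no reset: what is moved stays moved. The work goes in short steps, Python scripts to look and compute and a tool call to move; the robot and the scene stay as the last step left them, time stands still between calls to the robot, and variables do not carry over. Pictures are saved under pics/ and viewed, and the job is handed in when it is done.

Besides the shell and the picture viewer there is one more tool, called after "Call:" as a command line: name --argument value ..., lists and objects as JSON in quotes. jog_arm: Moves the arm, as the interface text tells. Its arguments: {"type":"object","properties":{"series":{"type":"array"}},"required":["series"]}

```bash
mkdir -p pics; ls; python3 - <<'E'
from cell import env
import cv2
print(env.state())
for n in ["scene","top","wrist"]:
    im=env.read_camera(n); cv2.imwrite(f"pics/{n}0.png",im[:,:,::-1]); 
    i=env.camera_info(n); print(n,i)
E
```

```text
pics
{'t': 0.0, 'joints': array([ 1.23539896e+00,  4.91569238e-01,  1.55947284e+00, -1.52161784e-05,
        1.09167775e+00, -1.05559076e-01]), 'qvel': array([ 0.00103317,  0.0009003 , -0.00331285, -0.00094232,  0.0004171 ,
       -0.00105273]), 'tau': array([-3.42497005e-03, -6.12631273e+01, -2.58178818e+01,  6.91915839e-02,
        4.82045312e-02, -1.30898070e-04]), 'eef_pos': array([142.26533969, 608.34916865, 225.04766841]), 'tcp_rot': array([-1.57069098e+00,  1.12232935e-03,  1.34096512e+00]), 'ft_force': array([ 0.7304022 , -0.05779228, -0.30427938]), 'moment': array([ 0.03068787, -0.02153514,  0.04328312]), 'opening': 0.9940818977876755}
scene {'camera_matrix': array([[441.65142191,   0.        , 267.40267395],
       [  0.        , 441.65142191, 203.76701432],
       [  0.        ,   0.        ,   1.        ]]), 'R': array([[-0.06422013,  0.99787531,  0.01098388],
       [ 0.82740442,  0.05939624, -0.55845682],
       [-0.55792267, -0.02677606, -0.82946087]]), 't': array([  54.72054025, -388.8632368 , 1491.57965232])}
top {'camera_matrix': array([[497.60789504,   0.        , 
[... 158 characters left out ...]
 0.01267602],
       [-0.99354033,  0.00414595, -0.11340383],
       [ 0.11334037, -0.0132314 , -0.99346811]]), 't': array([ -18.09871104,  560.17173632, 1251.09606932])}
wrist {'camera_matrix': array([[291.62609784,   0.        , 280.02381885],
       [  0.        , 291.62609784, 206.12955288],
       [  0.        ,   0.        ,   1.        ]]), 'mount': array([[ 9.99999775e-01,  4.16234452e-04, -5.25409231e-04,
         2.77133551e-01],
       [ 6.21639868e-04, -2.82674821e-01,  9.59215596e-01,
        -1.59203304e+02],
       [ 2.50738617e-04, -9.59215707e-01, -2.82675017e-01,
         7.97806162e+01],
       [ 0.00000000e+00,  0.00000000e+00,  0.00000000e+00,
         1.00000000e+00]])}
```

View pics/scene0.png

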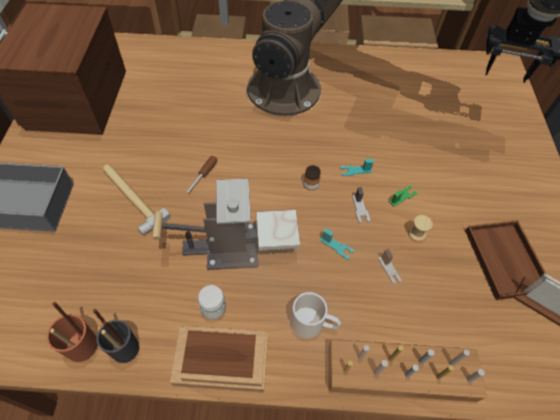

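View pics/top0.png

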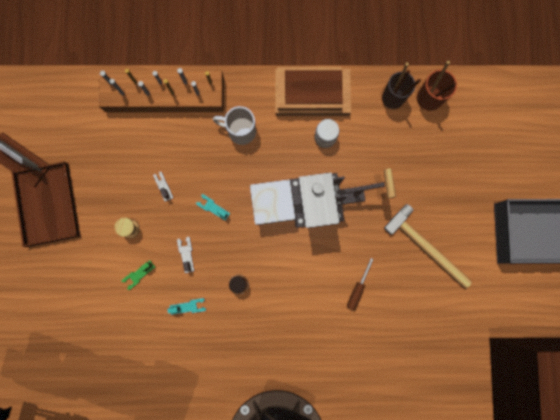

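View pics/wrist0.png

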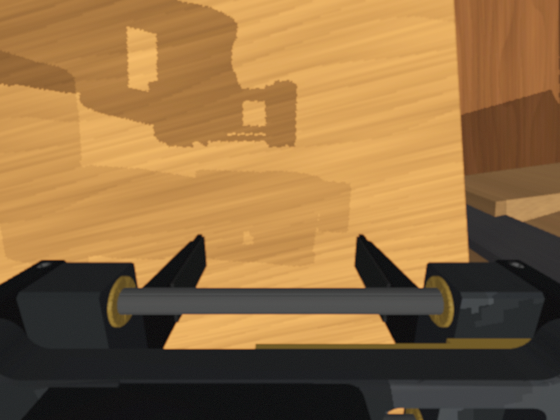

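```bash
python3 - <<'E'
import cv2,numpy as np
t=cv2.imread("pics/top0.png"); s=cv2.imread("pics/scene0.png")
a=cv2.resize(t[160:300,130:250],None,fx=4,fy=4,interpolation=cv2.INTER_CUBIC)
b=cv2.resize(t[155:245,240:410],None,fx=4.5,fy=4.5,interpolation=cv2.INTER_CUBIC)
c=cv2.resize(s[150:300,300:440],None,fx=4,fy=4,interpolation=cv2.INTER_CUBIC)
d=cv2.resize(s[160:280,150:310],None,fx=4.8,fy=4.8,interpolation=cv2.INTER_CUBIC)
for n,i in zip("abcd",(a,b,c,d)): cv2.imwrite(f"pics/z{n}.png",i)
E
```

```text
(no output)
```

View pics/za.png

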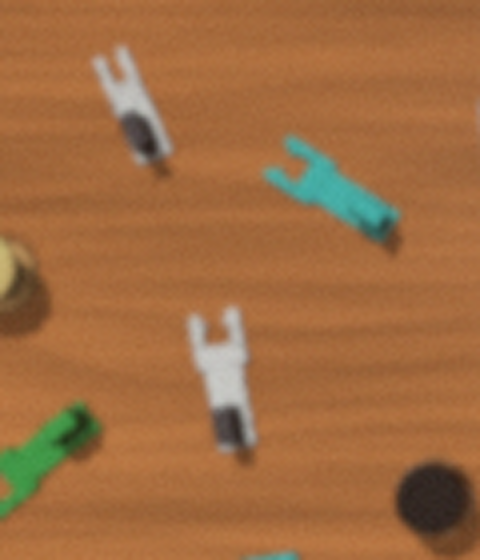

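View pics/zb.png

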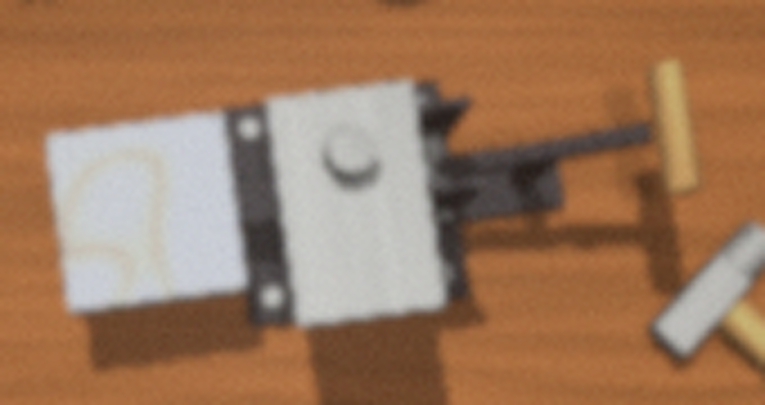

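View pics/zc.png

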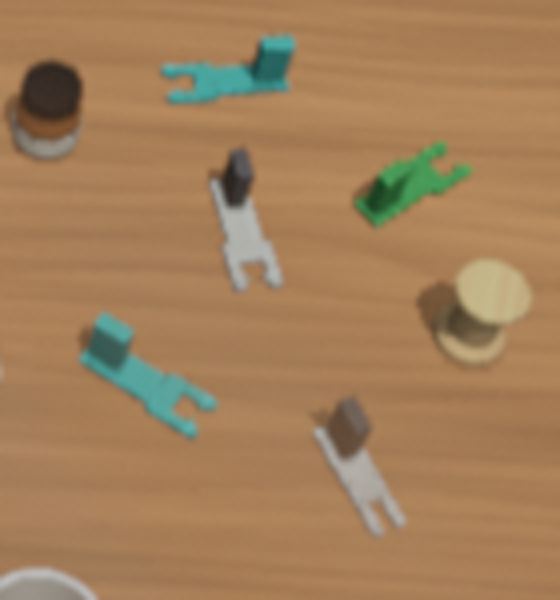

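View pics/zd.png

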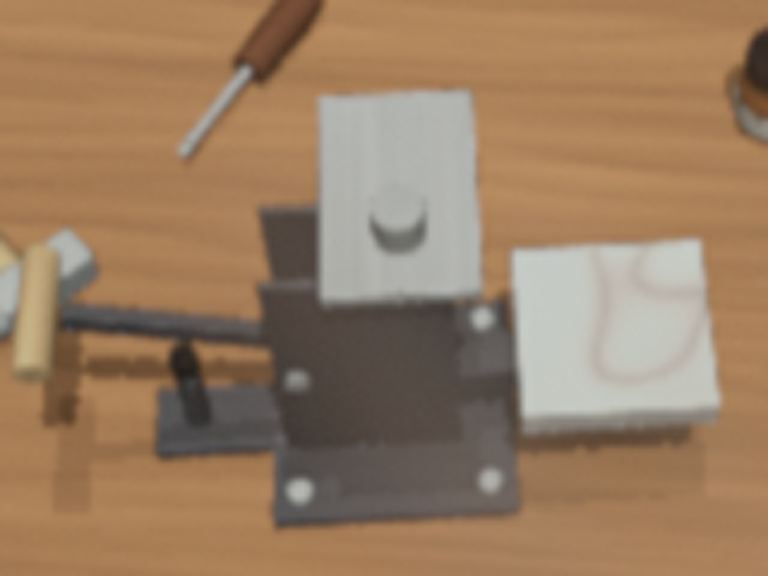

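```bash
cat > h.py <<'E'
import cv2,numpy as np
from cell import env
def ray(n,px):
    i=env.camera_info(n);K=i['camera_matrix'];R=i['R'];t=i['t']
    c=-R.T@t; d=R.T@np.linalg.inv(K)@np.array([px[0],px[1],1.]); return c,d/np.linalg.norm(d)
def onz(n,px,z):
    c,d=ray(n,px); return c+d*(z-c[2])/d[2]
def tri(p1,p2,n1="top",n2="scene"):
    c1,d1=ray(n1,p1);c2,d2=ray(n2,p2)
    A=np.stack([d1,-d2],1); s=np.linalg.lstsq(A,c2-c1,rcond=None)[0]
    a=c1+d1*s[0];b=c2+d2*s[1]; return (a+b)/2,np.linalg.norm(a-b)
E
python3 - <<'E'
from h import *
np.set_printoptions(precision=1,suppress=True)
ims={n:cv2.imread(f"pics/{n}0.png") for n in("top","scene")}
def blobs(n,box,f,zs,amin=15):
    x0,y0,x1,y1=box; h=cv2.cvtColor(ims[n][y0:y1,x0:x1],cv2.COLOR_BGR2HSV)
    m=f(h).astype(np.uint8)
    cs,_=cv2.findContours(m,cv2.RETR_EXTERNAL,cv2.CHAIN_APPROX_NONE)
    for c in cs:
        if cv2.contourArea(c)<amin: continue
        r=cv2.minAreaRect(c); M=cv2.moments(c); b=cv2.boxPoints(r)+[x0,y0]
        ce=np.array([M['m10'],M['m01']])/M['m00']+[x0,y0]
        print(n,"area",cv2.contourArea(c),"cen",ce,"->",onz(n,ce,zs)[:2]); 
        print("   box",b.tolist(),[onz(n,q,zs)[:2].tolist() for q in b])
w=lambda h:(h[...,1]<60)&(h[...,2]>110)
dk=lambda h:(h[...,2]<75)
print("clip");blobs("top",(170,230,205,280),w,5);blobs("top",(170,230,205,280),dk,45)
blobs("scene",(340,180,380,230),w,5);blobs("scene",(340,180,380,230),dk,45)
print("plate");blobs("top",(296,165,345,235),w,180,200);blobs("scene",(212,172,255,230),w,180,200)
yl=lambda h:(h[...,0]>15)&(h[...,0]<28)&(h[...,1]>80)&(h[...,2]>150)
print("bar");blobs("top",(378,160,398,202),yl,133);blobs("scene",(148,205,166,245),yl,133)
p,e=tri((318.5,190),(233,204));print("posttop",p,e)
E
```

```text
clip
top area 210.0 cen [185.7 251.9] -> [472.9 233.3]
   box [[176.423077583313, 239.115385055542], [188.9230785369873, 236.615385055542], [195.5, 269.5], [182.99999809265137, 272.0]] [[506.2998217807925, 258.1064053473633], [512.6928173985737, 225.62735136049548], [427.0669649404016, 207.24055675588022], [420.795818770123, 239.49985377547273]]
scene area 182.5 cen [360.7 210. ] -> [477.4 232.9]
   box [[349.7000026702881, 196.0999984741211], [361.10000228881836, 192.30000019073486], [370.50000190734863, 220.49999618530273], [359.10000228881836, 224.29999542236328]] [[432.63739011414896, 204.61214211719013], [417.14244175192925, 237.35666491913778], [509.6270823101804, 257.73626843550227], [523.9270313595538, 226.2298166499071]]
scene area 32.5 cen [358.2 195.8] -> [458.6 220. ]
   box [[356.0, 200.0], [356.0, 190.0], [361.0, 190.0], [361.0, 200.0]] [[472.82967567840797, 213.26805207729512], [439.5983805402842, 214.84811291234732], [438.61319601250386, 228.4750036393729], [471.864664212579, 226.68517708641122]]
plate
top area 1704.0 cen [318.4 199.6] -> [583.  -99.8]
   box [[294.89
[... 852 characters left out ...]
7160949707], [395.1344757080078, 196.22982788085938], [388.4841079711914, 197.22738647460938]] [[664.9910552361308, -263.2758083829111], [667.3891904604379, -279.40425061205434], [597.5720634230843, -287.6078698488011], [595.2176174793722, -271.58112952637765]]
scene area 148.0 cen [156.7 224.1] -> [ 637.  -274.9]
   box [[151.45121884346008, 236.93902587890625], [154.4878053665161, 209.60975551605225], [161.731707572937, 210.41463470458984], [158.6951208114624, 237.74390411376953]] [[671.8736274434324, -279.8181522227289], [597.3270048079447, -288.3443629489937], [598.364599325946, -270.67269639384233], [672.7988079878206, -262.85399359180957]]
posttop [604.  -97.9 187.4] 3.3964895099653885
```

Candidates in the top view: grey wide-mouthed clip (186,253), grey narrow clip (163,187), turquoise (213,207) and (187,307), green (138,275). The crops show the grey one at (186,253) has the wider mouth, so it is the larger clip. The stand's yaw comes out near 0.12 rad from both the plate and the crossbar. I'll pass over the clip first for a close wrist look.

Call:
jog_arm --series '[{"dx": 0.018,"dy": -0.021,"dz": 0.004,"rz": -8.59,"gripper": 0.5},{"dx": 0.018,"dy": -0.021,"dz": 0.004,"rz": -8.59},{"dx": 0.018,"dy": -0.021,"dz": 0.004,"rz": -8.59},{"dx": 0.018,"dy": -0.021,"dz": 0.004,"rz": -8.59},{"dx": 0.018,"dy": -0.021,"dz": 0.004,"rz": -8.59},{"dx": 0.018,"dy": -0.021,"dz": 0.004,"rz": -8.59},{"dx": 0.018,"dy": -0.021,"dz": 0.0,"rz": -8.59},{"dx": 0.018,"dy": -0.021,"dz": 0.0,"rz": -8.59},{"dx": 0.018,"dy": -0.021,"dz": 0.0,"rz": -8.59}]'

```text
$.series[0]: bad value
```

Call:
jog_arm --series '[{"dx": 0.018,"dy": -0.021,"rz": -8.59},{"dx": 0.018,"dy": -0.021,"rz": -8.59},{"dx": 0.018,"dy": -0.021,"rz": -8.59},{"dx": 0.018,"dy": -0.021,"rz": -8.59},{"dx": 0.018,"dy": -0.021,"rz": -8.59},{"dx": 0.018,"dy": -0.021,"rz": -8.59},{"dx": 0.018,"dy": -0.021,"rz": -8.59},{"dx": 0.018,"dy": -0.021,"rz": -8.59},{"dx": 0.018,"dy": -0.021,"rz": -8.59},{"dx": 0}]'

```text
$.series[0]: bad value
```

```bash
python3 - <<'E'
from cell import env
import cv2
s=env.state();print(s['t'],s['eef_pos'],s['tcp_rot'],s['qvel'],s['joints'])
import numpy as np
im=env.read_camera("wrist");cv2.imwrite("pics/w1.png",im[:,:,::-1]);np.savez("w1.npz",p=s['eef_pos'],r=s['tcp_rot'])
E
```

```text
0.15 [142.27324383 608.41999761 225.19622895] [-1.57070094e+00  8.44128861e-04  1.34104877e+00] [ 0.0013058  -0.00221605 -0.00348046  0.00136737  0.00213054 -0.00211044] [ 1.23541634e+00  4.91426265e-01  1.55929943e+00  6.59534881e-06
  1.09171644e+00 -1.05635429e-01]
```

View pics/w1.png

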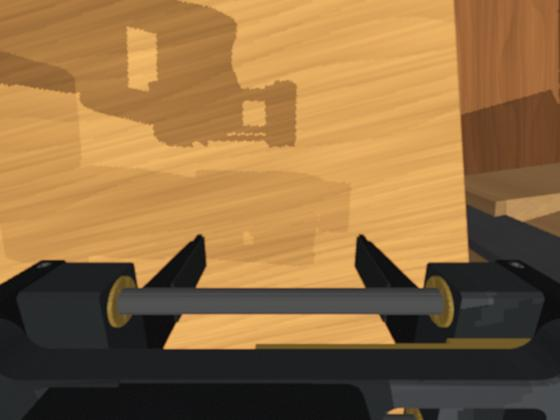

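Call:
jog_arm --series '[{"dx": 0.018,"dy": -0.021,"dz": 0.004,"rx": 0,"ry": 0,"rz": -8.5,"gripper": 0.5}]'

```text
t: 0.3
eef_pos: [159.2, 588.4, 228.8]
tcp_rot: [-1.57, 0.001, 1.194]
ft_force: [-0.6, -0.6, 0.4]
opening: 0.961
```

Call:
jog_arm --series '[{"dx": 0.018,"dy": -0.021,"dz": 0.004,"rx": 0,"ry": 0,"rz": -8.5,"gripper": 0.5},{"dx": 0.018,"dy": -0.021,"dz": 0.004,"rx": 0,"ry": 0,"rz": -8.5,"gripper": 0.5},{"dx": 0.018,"dy": -0.021,"dz": 0.004,"rx": 0,"ry": 0,"rz": -8.5,"gripper": 0.5},{"dx": 0.018,"dy": -0.021,"dz": 0.004,"rx": 0,"ry": 0,"rz": -8.5,"gripper": 0.5},{"dx": 0.018,"dy": -0.021,"dz": 0.004,"rx": 0,"ry": 0,"rz": -8.5,"gripper": 0.5},{"dx": 0.018,"dy": -0.021,"dz": 0.004,"rx": 0,"ry": 0,"rz": -8.5,"gripper": 0.5},{"dx": 0.018,"dy": -0.021,"dz": 0.004,"rx": 0,"ry": 0,"rz": -8.5,"gripper": 0.5},{"dx": 0.018,"dy": -0.021,"dz": 0.004,"rx": 0,"ry": 0,"rz": -8.5,"gripper": 0.5},{"dx": 0.018,"dy": -0.021,"dz": 0,"rx": 0,"ry": 0,"rz": -8.5,"gripper": 0.5}]'

```text
t: 1.2
eef_pos: [323.1, 397.8, 262.1]
tcp_rot: [-1.57, -0.001, -0.149]
ft_force: [0.8, 0.0, -1.0]
opening: 0.497
```

Call:
jog_arm --series '[{"dx": 0.018,"dy": -0.021,"dz": 0,"rx": 0,"ry": 0,"rz": -8.5,"gripper": 0.5},{"dx": 0.018,"dy": -0.021,"dz": 0,"rx": 0,"ry": 0,"rz": -8.5,"gripper": 0.5},{"dx": 0.018,"dy": -0.021,"dz": 0,"rx": 0,"ry": 0,"rz": -8.5,"gripper": 0.5},{"dx": 0.018,"dy": -0.021,"dz": 0,"rx": 0,"ry": 0,"rz": -8.5,"gripper": 0.5},{"dx": 0.018,"dy": -0.021,"dz": 0,"rx": 0,"ry": 0,"rz": -8.5,"gripper": 0.5},{"dx": 0.018,"dy": -0.021,"dz": 0,"rx": 0,"ry": 0,"rz": -8.5,"gripper": 0.5},{"dx": 0.018,"dy": -0.021,"dz": 0,"rx": 0,"ry": 0,"rz": -8.5,"gripper": 0.5},{"dx": 0.018,"dy": -0.021,"dz": 0,"rx": 0,"ry": 0,"rz": -8.5,"gripper": 0.5},{"dx": 0,"dy": 0,"dz": 0,"rx": 0,"ry": 0,"rz": 0,"gripper": 0.5}]'

```text
t: 2.1
eef_pos: [467.9, 228.7, 261.4]
tcp_rot: [-1.571, -0.0, -1.336]
ft_force: [-0.2, 0.4, -0.0]
opening: 0.494
```

```bash
cat >> h.py <<'E'
from scipy.spatial.transform import Rotation as Ro
def wshot(name):
    s=env.state(); im=env.read_camera("wrist")[:,:,::-1].copy()
    cv2.imwrite(f"pics/{name}.png",im); np.savez(f"{name}.npz",p=s['eef_pos'],r=s['tcp_rot'])
    print(s['t'],s['eef_pos'],s['tcp_rot'],s['ft_force'],s['opening']); return im
def wray(name,px):
    d=np.load(name+".npz");i=env.camera_info("wrist");M=i['mount'];R=Ro.from_euler('xyz',d['r']).as_matrix()
    v=np.linalg.inv(i['camera_matrix'])@np.array([px[0],px[1],1.]); return R@M[:3,3]+d['p'],R@M[:3,:3]@v
def wz(name,px,z):
    c,v=wray(name,px); return c+v*(z-c[2])/v[2]
E
python3 - <<'E'
from h import *
wshot("w1")
E
```

```text
2.1 [467.90975002 228.72529746 261.44110517] [-1.57078213e+00 -4.53114770e-04 -1.33615899e+00] [-0.15846691  0.40073207 -0.02426749] 0.49385502689640876
```

View pics/w1.png

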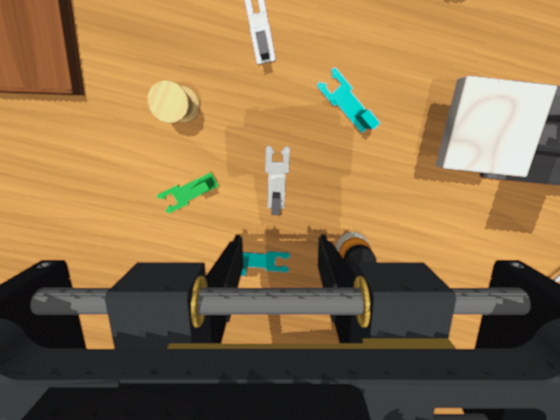

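```bash
python3 - <<'E'
from h import *
np.set_printoptions(precision=1,suppress=True)
im=cv2.imread("pics/w1.png")
cv2.imwrite("pics/w1z.png",cv2.resize(im[135:225,240:320],None,fx=6,fy=6,interpolation=cv2.INTER_CUBIC))
x0,y0=255,140
h=cv2.cvtColor(im[y0:222,x0:300],cv2.COLOR_BGR2HSV)
for nm,m,z in (("white",(h[...,1]<60)&(h[...,2]>130),5),("dark",h[...,2]<95,45)):
    cs,_=cv2.findContours(m.astype(np.uint8),0,1)
    for c in cs:
        if cv2.contourArea(c)<20: continue
        b=cv2.boxPoints(cv2.minAreaRect(c))+[x0,y0]
        print(nm,cv2.contourArea(c),b.tolist()); print([wz("w1",q,z)[:2].round(1).tolist() for q in b])
E
```

```text
white 802.5 [[262.6676912307739, 206.9815444946289], [266.06769275665283, 145.78153944015503], [289.38461685180664, 147.07691955566406], [285.98461532592773, 208.27692413330078]]
[[419.5, 243.5], [507.9, 258.2], [513.8, 226.0], [425.6, 209.3]]
dark 30.0 [[273.0, 193.0], [279.0, 193.0], [279.0, 198.0], [273.0, 198.0]]
[[453.7, 234.7], [455.6, 227.0], [448.9, 225.4], [447.1, 233.2]]
```

View pics/w1z.png

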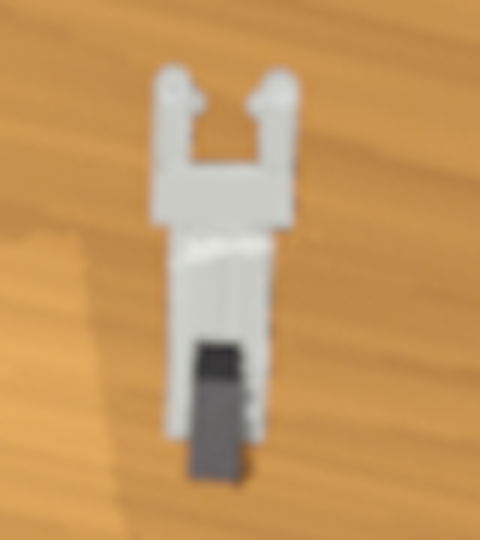

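```bash
python3 - <<'E'
from h import *
np.set_printoptions(precision=1,suppress=True)
q=lambda x,y:(240+(x+.5)/6-.5,135+(y+.5)/6-.5)
print("blocktop",wz("w1",q(216,429),45),"front/back",wz("w1",q(217,378),45),wz("w1",q(215,480),45))
print("tips",wz("w1",q(174,66),5),wz("w1",q(282,69),5),"mouth bottom",wz("w1",q(226,162),5))
E
```

```text
blocktop [436.9 227.3  45. ] front/back [448.5 229.8  45. ] [425.2 224.8  45. ]
tips [509.  254.8   5. ] [514.2 230.1   5. ] mouth bottom [490.1 237.9   5. ]
```

The selected grey clip at (276,180) in the wrist view has a wide mouth with beads. It is 33 mm wide, its block is at (436.5, 227.5), and its yaw is about 0.195. Now to a viewing pose over the stand.

Call:
jog_arm --series '[{"dx": 0.012,"dy": -0.038,"dz": 0.014,"rx": 0,"ry": 0,"rz": -0.6,"gripper": 0},{"dx": 0.012,"dy": -0.038,"dz": 0.014,"rx": 0,"ry": 0,"rz": -0.6,"gripper": 0},{"dx": 0.012,"dy": -0.038,"dz": 0.014,"rx": 0,"ry": 0,"rz": -0.6,"gripper": 0},{"dx": 0.012,"dy": -0.038,"dz": 0.014,"rx": 0,"ry": 0,"rz": -0.6,"gripper": 0},{"dx": 0.012,"dy": -0.038,"dz": 0.013,"rx": 0,"ry": 0,"rz": -0.6,"gripper": 0},{"dx": 0.012,"dy": -0.038,"dz": 0,"rx": 0,"ry": 0,"rz": -0.6,"gripper": 0},{"dx": 0.012,"dy": -0.038,"dz": 0,"rx": 0,"ry": 0,"rz": -0.6,"gripper": 0},{"dx": 0.012,"dy": -0.038,"dz": 0,"rx": 0,"ry": 0,"rz": -0.6,"gripper": 0},{"dx": 0.012,"dy": -0.038,"dz": 0,"rx": 0,"ry": 0,"rz": -0.6,"gripper": 0},{"dx": 0.012,"dy": -0.038,"dz": 0,"rx": 0,"ry": 0,"rz": -0.6,"gripper": 0},{"dx": 0.012,"dy": -0.038,"dz": 0,"rx": 0,"ry": 0,"rz": -0.6,"gripper": 0},{"dx": 0,"dy": 0,"dz": 0,"rx": 0,"ry": 0,"rz": 0,"gripper": 0}]'

```text
t: 3.35
eef_pos: [599.1, -190.2, 329.6]
tcp_rot: [-1.572, -0.0, -1.445]
ft_force: [-0.1, -0.2, -0.1]
opening: 0.005
```

```bash
python3 - <<'E'
from h import *
im=wshot("w2")
cv2.imwrite("pics/w2z.png",cv2.resize(im[80:260,220:420],None,fx=3.3,fy=3.3,interpolation=cv2.INTER_CUBIC))
E
```

```text
3.35 [ 599.0658861  -190.23736223  329.57338701] [-1.57172652e+00 -1.23515551e-04 -1.44502978e+00] [-0.11741061 -0.1624892  -0.12131902] 0.005415386417499687
```

View pics/w2.png

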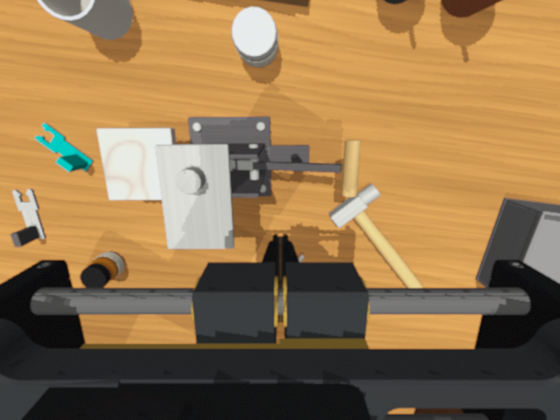

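```bash
python3 - <<'E'
from h import *
im=cv2.imread("pics/w2.png")
cv2.imwrite("pics/z1.png",cv2.resize(im[135:255,150:240],None,fx=5,fy=5,interpolation=cv2.INTER_CUBIC))
cv2.imwrite("pics/z2.png",cv2.resize(im[130:210,320:390],None,fx=7,fy=7,interpolation=cv2.INTER_CUBIC))
E
```

```text
(no output)
```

View pics/z1.png

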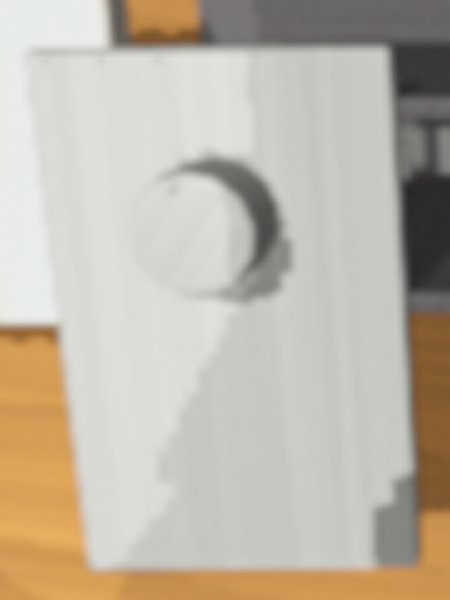

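View pics/z2.png

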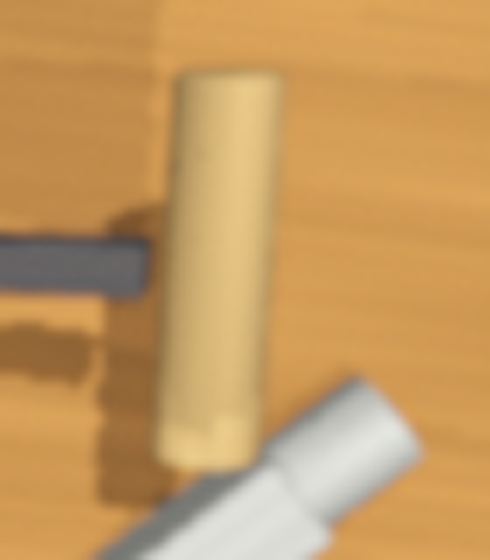

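```bash
python3 - <<'E'
from h import *
np.set_printoptions(precision=1,suppress=True)
q=lambda x,y,x0,y0,f:(x0+(x+.5)/f-.5,y0+(y+.5)/f-.5)
C=np.array([wz("w2",q(x,y,150,135,5),180)[:2] for x,y in((28,48),(388,45),(418,568),(90,570))])
print(C, np.linalg.norm(np.diff(C,axis=0,append=C[:1]),axis=1))
fx=(C[0]+C[1])/2; bx=(C[2]+C[3])/2; d=fx-bx; yaw=np.arctan2(d[1],d[0]); e=C[0]-C[1]; print("yaw",yaw,np.arctan2(-e[0],e[1]))
u=d/np.linalg.norm(d); print("axis from plate",C.mean(0)+24*u*1.0)
print("post",wz("w2",q(193,232,150,135,5),202))
B=np.array([wz("w2",q(x,y,320,130,7),123)[:2] for x,y in((180,73),(284,73),(157,465),(258,467))])
print(B,B.mean(0)); d=(B[0]+B[1]-B[2]-B[3])/2; print(np.linalg.norm(d),np.arctan2(d[1],d[0]))
y=np.array([-u[1],u[0]]); print("post from bar",B.mean(0)+181*y)
E
```

```text
[[ 638.4  -54.6]
 [ 648.4 -128.7]
 [ 531.2 -144.4]
 [ 521.2  -69.5]] [ 74.8 118.2  75.6 118.1]
yaw 0.1295392870872195 0.13412481996084602
axis from plate [608.6 -96.2]
post [609.1 -96.5 202. ]
[[ 665.3 -262.5]
 [ 667.6 -280.6]
 [ 595.1 -271.7]
 [ 597.1 -290.3]] [ 631.3 -276.3]
71.03650569395228 0.13283400826630615
post from bar [607.9 -96.8]
```

Three independent estimates of the post axis agree to about 1 mm, at (608.7, -96.4) with yaw 0.131. The bar's middle is at (631.5, -276). Next I go above the bar, then press.

Call:
jog_arm --series '[{"dx": 0.007,"dy": -0.018,"dz": -0.035,"rx": 0,"ry": 0,"rz": 0,"gripper": 0},{"dx": 0.007,"dy": -0.018,"dz": -0.035,"rx": 0,"ry": 0,"rz": 0,"gripper": 0},{"dx": 0.007,"dy": -0.018,"dz": -0.035,"rx": 0,"ry": 0,"rz": 0,"gripper": 0},{"dx": 0.007,"dy": -0.018,"dz": -0.035,"rx": 0,"ry": 0,"rz": 0,"gripper": 0},{"dx": 0.005,"dy": -0.016,"dz": -0.035,"rx": 0,"ry": 0,"rz": 0,"gripper": 0},{"dx": 0,"dy": 0,"dz": -0.008,"rx": 0,"ry": 0,"rz": 0,"gripper": 0},{"dx": 0,"dy": 0,"dz": -0.006,"rx": 0,"ry": 0,"rz": 0,"gripper": 0}]'

```text
t: 4.1
eef_pos: [631.3, -274.2, 141.8]
tcp_rot: [-1.571, 0.0, -1.443]
ft_force: [-2.9, -2.3, 4.5]
opening: 0.003
```

Call:
jog_arm --series '[{"dx": 0,"dy": -0.001,"dz": -0.01,"rx": 0,"ry": 0,"rz": 0,"gripper": 0},{"dx": 0,"dy": -0.001,"dz": -0.01,"rx": 0,"ry": 0,"rz": 0,"gripper": 0},{"dx": 0,"dy": -0.001,"dz": -0.01,"rx": 0,"ry": 0,"rz": 0,"gripper": 0},{"dx": 0,"dy": 0,"dz": -0.008,"rx": 0,"ry": 0,"rz": 0,"gripper": 0},{"dx": 0,"dy": 0,"dz": -0.004,"rx": 0,"ry": 0,"rz": 0,"gripper": 0},{"dx": 0,"dy": 0,"dz": 0,"rx": 0,"ry": 0,"rz": 0,"gripper": 0}]'

```text
t: 4.7
eef_pos: [632.7, -278.6, 103.0]
tcp_rot: [-1.566, -0.004, -1.443]
ft_force: [-0.0, -4.2, 6.8]
opening: 0.004
```

Call:
jog_arm --series '[{"dx": 0,"dy": 0,"dz": -0.004,"rx": 0,"ry": 0,"rz": 0,"gripper": 0},{"dx": 0,"dy": 0,"dz": -0.002,"rx": 0,"ry": 0,"rz": 0,"gripper": 0},{"dx": 0,"dy": 0,"dz": 0,"rx": 0,"ry": 0,"rz": 0,"gripper": 0}]'

```text
t: 5.0
eef_pos: [632.8, -278.6, 97.8]
tcp_rot: [-1.566, -0.005, -1.443]
ft_force: [-2.4, -4.9, 12.3]
opening: 0.002
```

Call:
jog_arm --series '[{"dx": 0,"dy": 0,"dz": -0.003,"rx": 0,"ry": 0,"rz": 0,"gripper": 0},{"dx": 0,"dy": 0,"dz": 0,"rx": 0,"ry": 0,"rz": 0,"gripper": 0}]'

```text
t: 5.2
eef_pos: [632.9, -278.7, 95.7]
tcp_rot: [-1.566, -0.005, -1.443]
ft_force: [-4.8, -4.0, 19.5]
opening: 0.005
```

Call:
jog_arm --series '[{"dx": 0,"dy": 0,"dz": -0.0015,"rx": 0,"ry": 0,"rz": 0,"gripper": 0},{"dx": 0,"dy": 0,"dz": 0,"rx": 0,"ry": 0,"rz": 0,"gripper": 0},{"dx": 0,"dy": 0,"dz": 0.012,"rx": 0,"ry": 0,"rz": 0,"gripper": 0},{"dx": 0,"dy": 0,"dz": 0.012,"rx": 0,"ry": 0,"rz": 0,"gripper": 0},{"dx": 0,"dy": 0.001,"dz": 0.012,"rx": 0,"ry": 0,"rz": 0,"gripper": 0},{"dx": 0,"dy": 0.001,"dz": 0.012,"rx": 0,"ry": 0,"rz": 0,"gripper": 0},{"dx": 0,"dy": 0.001,"dz": 0.012,"rx": 0,"ry": 0,"rz": 0,"gripper": 0},{"dx": 0,"dy": 0,"dz": 0,"rx": 0,"ry": 0,"rz": 0,"gripper": 0},{"dx": 0,"dy": 0,"dz": 0,"rx": 0,"ry": 0,"rz": 0,"gripper": 0}]'

```text
t: 6.1
eef_pos: [631.3, -275.3, 149.1]
tcp_rot: [-1.571, -0.0, -1.444]
ft_force: [0.2, -0.2, -0.2]
opening: 0.005
```

```bash
python3 - <<'E'
from h import *
s=env.state();print(s['eef_pos'],s['ft_force'])
im=env.read_camera("scene")[:,:,::-1];cv2.imwrite("pics/s1.png",im)
o=cv2.imread("pics/scene0.png")
f=lambda i:cv2.resize(i[160:280,150:310],None,fx=4.8,fy=4.8,interpolation=cv2.INTER_CUBIC)[:,:,:]
cv2.imwrite("pics/s1z.png",cv2.resize(np.hstack([o[170:270,150:310],im[170:270,150:310]]),None,fx=2.5,fy=2.5,interpolation=cv2.INTER_CUBIC))
E
```

```text
[ 631.27981953 -275.25681071  149.11315936] [ 0.18044367 -0.16342704 -0.24382959]
```

View pics/s1z.png

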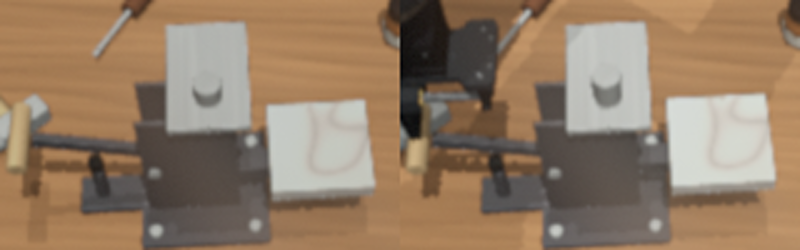

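Call:
jog_arm --series '[{"dx": 0,"dy": 0,"dz": -0.012,"rx": 0,"ry": 0,"rz": 0,"gripper": 0},{"dx": 0,"dy": -0.001,"dz": -0.012,"rx": 0,"ry": 0,"rz": 0,"gripper": 0},{"dx": 0,"dy": -0.001,"dz": -0.012,"rx": 0,"ry": 0,"rz": 0,"gripper": 0},{"dx": 0,"dy": -0.001,"dz": -0.012,"rx": 0,"ry": 0,"rz": 0,"gripper": 0},{"dx": 0,"dy": 0,"dz": -0.006,"rx": 0,"ry": 0,"rz": 0,"gripper": 0},{"dx": 0,"dy": 0,"dz": -0.004,"rx": 0,"ry": 0,"rz": 0,"gripper": 0},{"dx": 0,"dy": 0,"dz": -0.002,"rx": 0,"ry": 0,"rz": 0,"gripper": 0},{"dx": 0,"dy": 0,"dz": 0,"rx": 0,"ry": 0,"rz": 0,"gripper": 0},{"dx": 0,"dy": 0,"dz": 0,"rx": 0,"ry": 0,"rz": 0,"gripper": 0}]'

```text
t: 7.05
eef_pos: [633.0, -280.9, 92.8]
tcp_rot: [-1.565, -0.006, -1.445]
ft_force: [-4.7, -6.2, 32.1]
opening: -0.002
```

Call:
jog_arm --series '[{"dx": 0,"dy": 0,"dz": 0.012,"rx": 0,"ry": 0,"rz": 0,"gripper": 0},{"dx": 0,"dy": 0,"dz": 0.012,"rx": 0,"ry": 0,"rz": 0,"gripper": 0},{"dx": 0,"dy": 0.001,"dz": 0.012,"rx": 0,"ry": 0,"rz": 0,"gripper": 0},{"dx": 0,"dy": 0.001,"dz": 0.012,"rx": 0,"ry": 0,"rz": 0,"gripper": 0},{"dx": 0,"dy": 0.001,"dz": 0.012,"rx": 0,"ry": 0,"rz": 0,"gripper": 0},{"dx": 0,"dy": 0,"dz": 0,"rx": 0,"ry": 0,"rz": 0,"gripper": 0},{"dx": 0,"dy": 0,"dz": 0,"rx": 0,"ry": 0,"rz": 0,"gripper": 0}]'

```text
t: 7.75
eef_pos: [631.3, -275.2, 149.0]
tcp_rot: [-1.571, 0.0, -1.444]
ft_force: [-0.0, -0.4, -0.1]
opening: 0.002
```

```bash
python3 - <<'E'
from h import *
im=env.read_camera("scene")[:,:,::-1];cv2.imwrite("pics/s2.png",im)
o=cv2.imread("pics/s1.png")
cv2.imwrite("pics/s2z.png",cv2.resize(np.hstack([o[170:270,205:305],im[170:270,205:305]]),None,fx=4,fy=4,interpolation=cv2.INTER_CUBIC))
E
```

```text
(no output)
```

View pics/s2z.png

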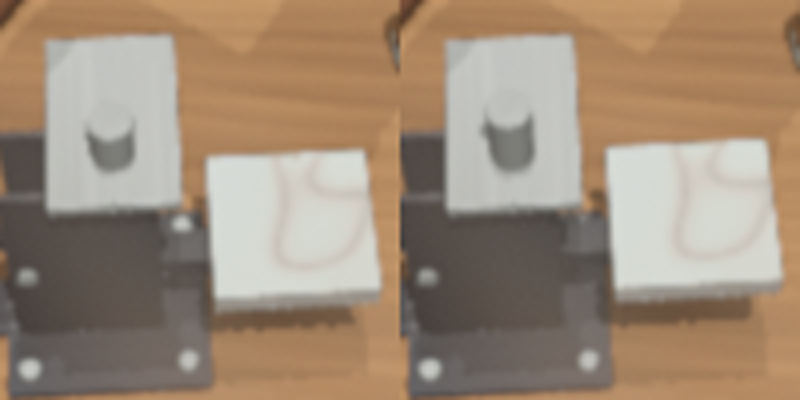

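Second stroke gained one tooth (slab and post up again, now about 0.048). One more stroke, 2 mm shallower since the last reached 32 N.

Call:
jog_arm --series '[{"dx": 0,"dy": 0,"dz": -0.012,"rx": 0,"ry": 0,"rz": 0,"gripper": 0},{"dx": 0,"dy": -0.001,"dz": -0.012,"rx": 0,"ry": 0,"rz": 0,"gripper": 0},{"dx": 0,"dy": -0.001,"dz": -0.012,"rx": 0,"ry": 0,"rz": 0,"gripper": 0},{"dx": 0,"dy": -0.001,"dz": -0.012,"rx": 0,"ry": 0,"rz": 0,"gripper": 0},{"dx": 0,"dy": 0,"dz": -0.006,"rx": 0,"ry": 0,"rz": 0,"gripper": 0},{"dx": 0,"dy": 0,"dz": -0.004,"rx": 0,"ry": 0,"rz": 0,"gripper": 0},{"dx": 0,"dy": 0,"dz": 0,"rx": 0,"ry": 0,"rz": 0,"gripper": 0},{"dx": 0,"dy": 0,"dz": 0,"rx": 0,"ry": 0,"rz": 0,"gripper": 0},{"dx": 0,"dy": 0,"dz": 0,"rx": 0,"ry": 0,"rz": 0,"gripper": 0}]'

```text
t: 8.7
eef_pos: [632.9, -280.9, 94.1]
tcp_rot: [-1.566, -0.006, -1.445]
ft_force: [-3.2, -7.3, 27.2]
opening: 0.001
```

Call:
jog_arm --series '[{"dx": 0,"dy": 0,"dz": 0.012,"rx": 0,"ry": 0,"rz": 0,"gripper": 0},{"dx": 0,"dy": 0,"dz": 0.012,"rx": 0,"ry": 0,"rz": 0,"gripper": 0},{"dx": 0,"dy": 0.001,"dz": 0.012,"rx": 0,"ry": 0,"rz": 0,"gripper": 0},{"dx": 0,"dy": 0.001,"dz": 0.012,"rx": 0,"ry": 0,"rz": 0,"gripper": 0},{"dx": 0,"dy": 0.001,"dz": 0.012,"rx": 0,"ry": 0,"rz": 0,"gripper": 0},{"dx": -0.001,"dy": 0,"dz": 0.03,"rx": 0,"ry": 0,"rz": 0,"gripper": 0},{"dx": -0.005,"dy": 0.01,"dz": 0.05,"rx": 0,"ry": 0,"rz": 0,"gripper": 0},{"dx": -0.005,"dy": 0.01,"dz": 0.05,"rx": 0,"ry": 0,"rz": 0,"gripper": 0},{"dx": -0.005,"dy": 0.02,"dz": 0.04,"rx": 0,"ry": 0,"rz": 0,"gripper": 0},{"dx": -0.005,"dy": 0.02,"dz": 0.02,"rx": 0,"ry": 0,"rz": 0,"gripper": 0},{"dx": 0,"dy": 0,"dz": 0,"rx": 0,"ry": 0,"rz": 0,"gripper": 0},{"dx": 0,"dy": 0,"dz": 0,"rx": 0,"ry": 0,"rz": 0,"gripper": 0}]'

```text
t: 9.9
eef_pos: [610.4, -215.6, 338.6]
tcp_rot: [-1.571, -0.0, -1.444]
ft_force: [0.3, -0.6, -0.1]
opening: 0.007
```

```bash
python3 - <<'E'
from h import *
im=env.read_camera("scene")[:,:,::-1];cv2.imwrite("pics/s3.png",im)
o=cv2.imread("pics/s2.png")
cv2.imwrite("pics/s3z.png",cv2.resize(np.hstack([o[170:270,205:305],im[170:270,205:305]]),None,fx=4,fy=4,interpolation=cv2.INTER_CUBIC))
w=wshot("w3")
E
```

```text
9.95 [ 610.34157107 -216.06014406  337.63620374] [-1.57232592e+00  6.45471303e-04 -1.44435144e+00] [-0.4289801   1.09030601 -0.96950917] 0.004021723330602826
```

View pics/s3z.png

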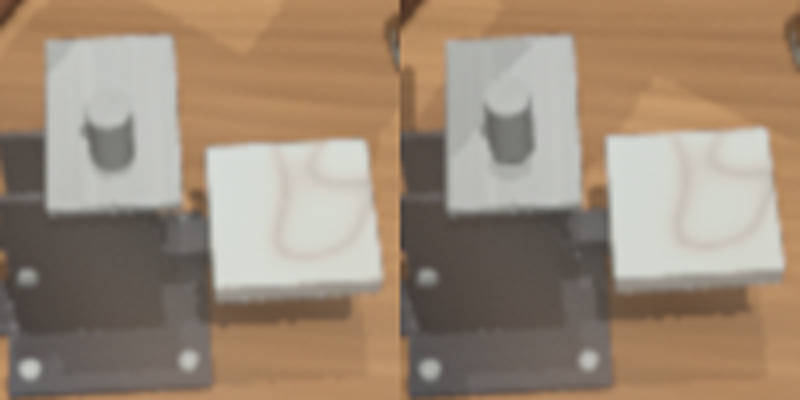

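View pics/w3.png

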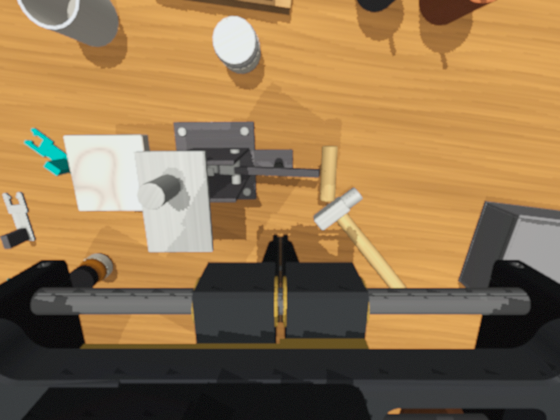

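```bash
python3 - <<'E'
from h import *
im=cv2.imread("pics/w3.png")
cv2.imwrite("pics/w3z.png",cv2.resize(im[140:260,115:225],None,fx=5,fy=5,interpolation=cv2.INTER_CUBIC))
for z in (226,238,250): print(z,wz("w3",(152.5,193),z))
E
```

```text
226 [608.04850533 -93.43623267 226.        ]
238 [611.67826002 -98.41726487 238.        ]
250 [ 615.30801471 -103.39829707  250.        ]
```

View pics/w3z.png

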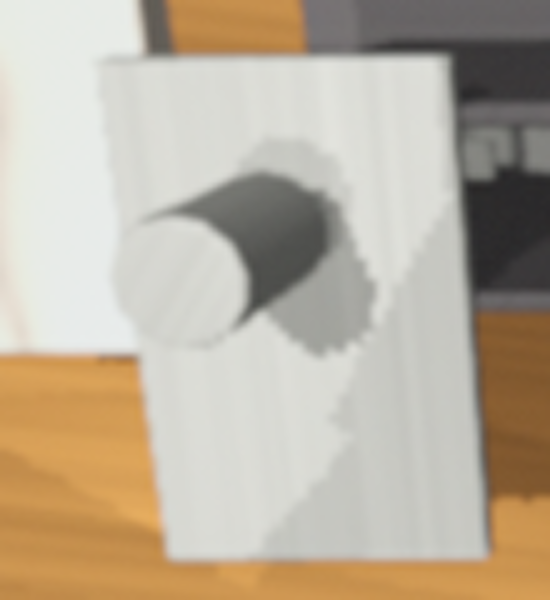

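Lift reads as 0.060: the post top rays agree at z = 238 and the groove shows at its base. Next, the clip.

Call:
jog_arm --series '[{"dx": -0.017,"dy": 0.044,"dz": 0,"rx": 0,"ry": 0,"rz": 0.39,"gripper": 0},{"dx": -0.017,"dy": 0.044,"dz": 0,"rx": 0,"ry": 0,"rz": 0.39,"gripper": 0},{"dx": -0.017,"dy": 0.044,"dz": 0,"rx": 0,"ry": 0,"rz": 0.39,"gripper": 0},{"dx": -0.017,"dy": 0.044,"dz": 0,"rx": 0,"ry": 0,"rz": 0.39,"gripper": 0},{"dx": -0.017,"dy": 0.044,"dz": 0,"rx": 0,"ry": 0,"rz": 0.39,"gripper": 0},{"dx": -0.017,"dy": 0.044,"dz": 0,"rx": 0,"ry": 0,"rz": 0.39,"gripper": 0.2},{"dx": -0.017,"dy": 0.044,"dz": -0.01,"rx": 0,"ry": 0,"rz": 0.39,"gripper": 0.45},{"dx": -0.017,"dy": 0.044,"dz": -0.025,"rx": 0,"ry": 0,"rz": 0.39,"gripper": 0.45},{"dx": -0.017,"dy": 0.044,"dz": -0.03,"rx": 0,"ry": 0,"rz": 0.39,"gripper": 0.45},{"dx": -0.017,"dy": 0.044,"dz": -0.045,"rx": 0,"ry": 0,"rz": 0.39,"gripper": 0.45},{"dx": -0.002,"dy": 0,"dz": -0.048,"rx": 0,"ry": 0,"rz": 0,"gripper": 0.45},{"dx": 0,"dy": 0,"dz": -0.03,"rx": 0,"ry": 0,"rz": 0,"gripper": 0.45}]'

```text
t: 11.2
eef_pos: [443.7, 206.6, 162.4]
tcp_rot: [-1.575, -0.001, -1.375]
ft_force: [1.4, -0.3, -0.5]
opening: 0.449
```

Call:
jog_arm --series '[{"dx": 0,"dy": 0,"dz": -0.02,"rx": 0,"ry": 0,"rz": 0,"gripper": 0.45},{"dx": 0,"dy": 0,"dz": 0,"rx": 0,"ry": 0,"rz": 0,"gripper": 0.45}]'

```text
t: 11.4
eef_pos: [444.2, 205.6, 142.7]
tcp_rot: [-1.578, -0.001, -1.377]
ft_force: [-0.6, 0.3, 0.6]
opening: 0.451
```

```bash
python3 - <<'E'
from h import *
im=wshot("w4")
cv2.imwrite("pics/w4z.png",cv2.resize(im[60:260,180:380],None,fx=3,fy=3,interpolation=cv2.INTER_CUBIC))
E
```

```text
11.4 [444.21233747 205.64375945 142.73057392] [-1.57764354e+00 -8.52352100e-04 -1.37697802e+00] [-0.58930813  0.34867503  0.55867541] 0.45055632808684165
```

View pics/w4z.png

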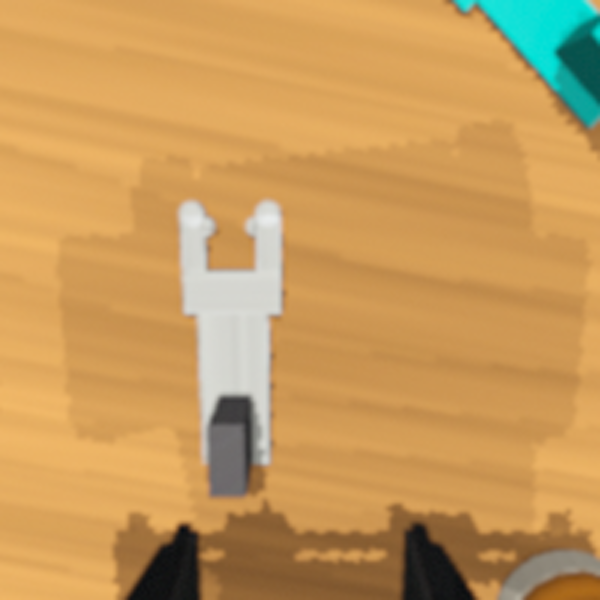

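```bash
python3 - <<'E'
from h import *
np.set_printoptions(precision=1,suppress=True)
q=lambda x,y:(180+(x+.5)/3-.5,60+(y+.5)/3-.5)
f=wz("w4",q(230,422),45);b=wz("w4",q(229.5,495),45);print(f,b,(f+b)/2)
t1=wz("w4",q(191,200),5);t2=wz("w4",q(268,200),5);m=(t1+t2)/2;print(t1,t2,m)
d=m-(f+b)/2;print("yaw",np.arctan2(d[1],d[0]),np.linalg.norm(d[:2])); e=t1-t2;print(np.arctan2(-e[0],e[1]))
l,r=wz("w4",q(208,460),45),wz("w4",q(250,460),45);print(l,r,np.linalg.norm(l-r))
E
```

```text
[449.2 228.6  45. ] [425.8 224.7  45. ] [437.5 226.7  45. ]
[509.3 255.    5. ] [514.2 230.3   5. ] [511.8 242.6   5. ]
yaw 0.21185361468044717 75.96604903412293
0.19403105536223814
[435.9 233.2  45. ] [438.4 220.5  45. ] 12.944925565486828
```

Call:
jog_arm --series '[{"dx": -0.0035,"dy": 0.0107,"dz": 0,"rx": 0.08,"ry": -0.39,"rz": 0.3,"gripper": 0.45},{"dx": -0.0035,"dy": 0.0107,"dz": 0,"rx": 0,"ry": 0,"rz": 0,"gripper": 0.45},{"dx": 0,"dy": 0,"dz": -0.025,"rx": 0,"ry": 0,"rz": 0,"gripper": 0.45},{"dx": 0,"dy": 0,"dz": -0.025,"rx": 0,"ry": 0,"rz": 0,"gripper": 0.45},{"dx": 0,"dy": 0,"dz": -0.025,"rx": 0,"ry": 0,"rz": 0,"gripper": 0.45},{"dx": 0,"dy": 0,"dz": -0.02,"rx": 0,"ry": 0,"rz": 0,"gripper": 0.45},{"dx": 0,"dy": 0,"dz": 0,"rx": 0,"ry": 0,"rz": 0,"gripper": 0.45},{"dx": 0,"dy": 0,"dz": 0,"rx": 0,"ry": 0,"rz": 0,"gripper": 0.45}]'

```text
t: 12.25
eef_pos: [438.6, 228.5, 51.8]
tcp_rot: [-1.563, 0.0, -1.371]
ft_force: [0.1, 0.8, 0.0]
opening: 0.449
```

Call:
jog_arm --series '[{"dx": -0.0014,"dy": -0.001,"dz": 0,"rx": -0.09,"ry": 0.42,"rz": 0,"gripper": 0.45},{"dx": 0,"dy": 0,"dz": -0.015,"rx": 0,"ry": 0,"rz": 0,"gripper": 0.45},{"dx": 0,"dy": 0,"dz": -0.01,"rx": 0,"ry": 0,"rz": 0,"gripper": 0.45},{"dx": 0,"dy": 0,"dz": -0.005,"rx": 0,"ry": 0,"rz": 0,"gripper": 0.45},{"dx": 0,"dy": 0,"dz": 0,"rx": 0,"ry": 0,"rz": 0,"gripper": 0.45}]'

```text
t: 12.75
eef_pos: [436.9, 226.8, 20.8]
tcp_rot: [-1.572, -0.0, -1.371]
ft_force: [0.7, -0.3, 0.4]
opening: 0.449
```

```bash
python3 - <<'E'
from h import *
im=wshot("w5")
cv2.imwrite("pics/w5z.png",cv2.resize(im[100:300,180:380],None,fx=3,fy=3,interpolation=cv2.INTER_CUBIC))
E
```

```text
12.75 [436.87781793 226.77573233  20.78574769] [-1.57211435e+00 -2.44416637e-04 -1.37126664e+00] [ 0.71519417 -0.32627302  0.35492028] 0.44887683561141956
```

View pics/w5z.png

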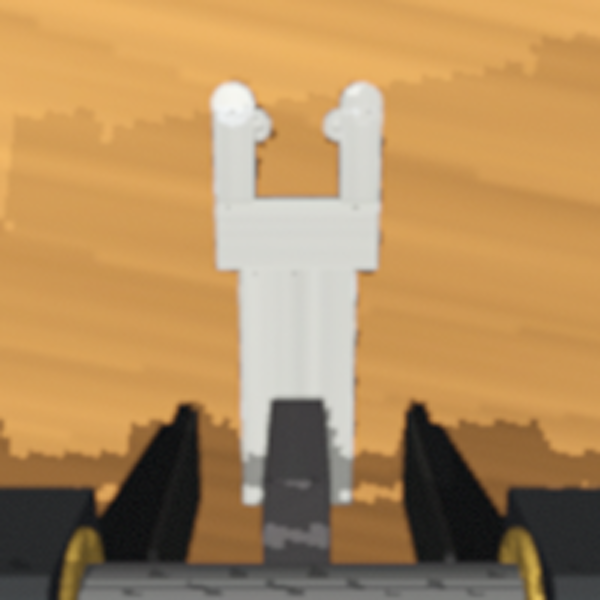

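Block sits centred between the fingers. Closing and lifting a little.

Call:
jog_arm --series '[{"dx": 0,"dy": 0,"dz": 0,"rx": 0,"ry": 0,"rz": 0,"gripper": 0.05},{"dx": 0,"dy": 0,"dz": 0,"rx": 0,"ry": 0,"rz": 0,"gripper": 0},{"dx": 0,"dy": 0,"dz": 0,"rx": 0,"ry": 0,"rz": 0,"gripper": 0},{"dx": 0,"dy": 0,"dz": 0,"rx": 0,"ry": 0,"rz": 0,"gripper": 0},{"dx": 0,"dy": 0,"dz": 0,"rx": 0,"ry": 0,"rz": 0,"gripper": 0},{"dx": 0,"dy": 0,"dz": 0,"rx": 0,"ry": 0,"rz": 0,"gripper": 0}]'

```text
t: 13.4
eef_pos: [437.1, 226.9, 21.1]
tcp_rot: [-1.571, -0.0, -1.371]
ft_force: [-0.4, 0.9, 3.2]
opening: 0.128
```

Call:
jog_arm --series '[{"dx": 0,"dy": 0,"dz": 0.02,"rx": 0,"ry": 0,"rz": 0,"gripper": 0},{"dx": 0,"dy": 0,"dz": 0.04,"rx": 0,"ry": 0,"rz": 0,"gripper": 0},{"dx": 0,"dy": 0,"dz": 0.04,"rx": 0,"ry": 0,"rz": 0,"gripper": 0},{"dx": 0,"dy": 0,"dz": 0.04,"rx": 0,"ry": 0,"rz": 0,"gripper": 0},{"dx": 0,"dy": 0,"dz": 0.04,"rx": 0,"ry": 0,"rz": 0,"gripper": 0},{"dx": 0,"dy": 0,"dz": 0.03,"rx": 0,"ry": 0,"rz": 0,"gripper": 0},{"dx": 0,"dy": 0,"dz": 0,"rx": 0,"ry": 0,"rz": 0,"gripper": 0},{"dx": 0,"dy": 0,"dz": 0,"rx": 0,"ry": 0,"rz": 0,"gripper": 0}]'

```text
t: 14.2
eef_pos: [436.8, 226.7, 230.9]
tcp_rot: [-1.571, -0.0, -1.371]
ft_force: [0.4, 0.5, -1.6]
opening: 0.126
```

```bash
python3 - <<'E'
from h import *
im=wshot("w6")
cv2.imwrite("pics/w6z.png",cv2.resize(im[100:300,180:380],None,fx=3,fy=3,interpolation=cv2.INTER_CUBIC))
E
```

```text
14.2 [436.7753948  226.72943286 230.87812728] [-1.57094178e+00 -1.07471553e-04 -1.37122456e+00] [ 0.39219663  0.51500138 -1.59236512] 0.12555444039545327
```

View pics/w6z.png

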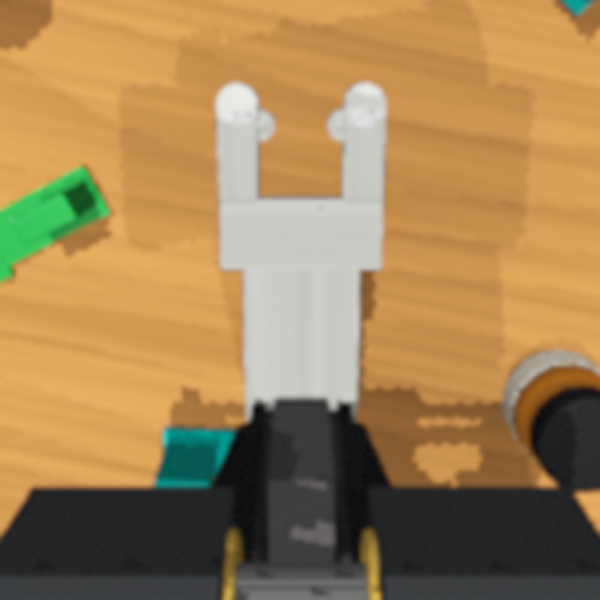

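```bash
python3 - <<'E'
from h import *
np.set_printoptions(precision=2,suppress=True)
q=lambda x,y:(180+(x+.5)/3-.5,100+(y+.5)/3-.5)
d=np.load("w6.npz");R=Ro.from_euler('xyz',d['r']).as_matrix()
def P(x,y,h): return R.T@(wz("w6",q(x,y),d['p'][2]+h)-d['p'])
for n,pt in dict(tl=(237,105),tr=(365,105),ol=(216,150),orr=(386,150),il=(258,150),ir=(343,150),ml=(258,199),mr=(342,199),sl=(221,268),sr=(383,268),bl=(245,350),br=(361,350),bkl=(270,402),bkr=(328,402)).items():
    print(n,P(*pt,-16))
E
```

```text
tl [-12.57  15.99  71.97]
tr [12.35 15.99 71.98]
ol [-16.9   15.99  63.33]
orr [16.68 15.99 63.33]
il [-8.6  15.99 63.33]
ir [ 8.18 15.99 63.33]
ml [-8.74 15.99 53.64]
mr [ 8.12 15.99 53.64]
sl [-16.52  15.99  39.45]
sr [16.72 16.   39.45]
bl [-11.91  16.    21.73]
br [12.55 16.   21.73]
bkl [-6.76 16.    9.97]
bkr [ 5.7  16.    9.97]
```

Call:
jog_arm --series '[{"dx": 0,"dy": -0.034,"dz": 0,"rx": 0,"ry": 0,"rz": -0.4,"gripper": 0},{"dx": 0,"dy": -0.034,"dz": 0,"rx": 0,"ry": 0,"rz": -0.4,"gripper": 0},{"dx": 0,"dy": -0.034,"dz": 0,"rx": 0,"ry": 0,"rz": -0.4,"gripper": 0},{"dx": 0,"dy": -0.034,"dz": 0,"rx": 0,"ry": 0,"rz": -0.4,"gripper": 0},{"dx": 0,"dy": -0.034,"dz": 0,"rx": 0,"ry": 0,"rz": -0.4,"gripper": 0},{"dx": 0,"dy": -0.034,"dz": 0,"rx": 0,"ry": 0,"rz": -0.4,"gripper": 0},{"dx": 0,"dy": -0.034,"dz": 0,"rx": 0,"ry": 0,"rz": -0.4,"gripper": 0},{"dx": 0,"dy": -0.034,"dz": 0,"rx": 0,"ry": 0,"rz": -0.4,"gripper": 0},{"dx": 0,"dy": -0.034,"dz": 0,"rx": 0,"ry": 0,"rz": -0.4,"gripper": 0},{"dx": 0,"dy": -0.031,"dz": 0,"rx": 0,"ry": 0,"rz": -0.35,"gripper": 0},{"dx": 0,"dy": 0,"dz": 0,"rx": 0,"ry": 0,"rz": 0,"gripper": 0}]'

```text
t: 15.35
eef_pos: [436.7, -112.7, 229.4]
tcp_rot: [-1.574, 0.001, -1.443]
ft_force: [-1.0, -0.6, -0.7]
opening: 0.13
```

Call:
jog_arm --series '[{"dx": 0.02,"dy": 0,"dz": 0,"rx": 0,"ry": 0,"rz": 0,"gripper": 0},{"dx": 0.02,"dy": 0,"dz": 0,"rx": 0,"ry": 0,"rz": 0,"gripper": 0},{"dx": 0.016,"dy": 0,"dz": 0,"rx": 0,"ry": 0,"rz": 0,"gripper": 0},{"dx": 0,"dy": 0,"dz": 0,"rx": 0,"ry": 0,"rz": 0,"gripper": 0},{"dx": 0,"dy": 0,"dz": 0,"rx": 0,"ry": 0,"rz": 0,"gripper": 0}]'

```text
t: 15.85
eef_pos: [492.2, -109.5, 229.7]
tcp_rot: [-1.574, 0.001, -1.439]
ft_force: [-1.4, -0.7, -0.3]
opening: 0.126
```

```bash
python3 - <<'E'
from h import *
im=wshot("w7")
cv2.imwrite("pics/w7z.png",cv2.resize(im[60:260,180:380],None,fx=3,fy=3,interpolation=cv2.INTER_CUBIC))
E
```

```text
15.85 [ 492.24464994 -109.47381229  229.73524181] [-1.57379550e+00  1.13866098e-03 -1.43945687e+00] [-1.39462699 -0.73002932 -0.29592316] 0.12635989582411344
```

View pics/w7z.png

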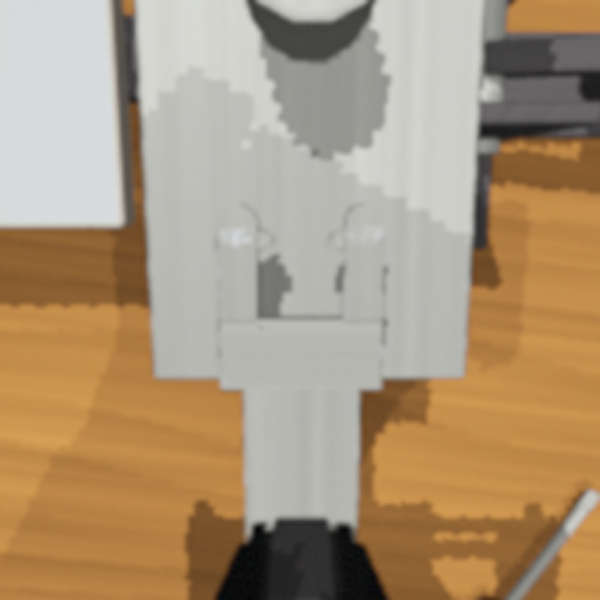

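```bash
python3 - <<'E'
from h import *
im=cv2.imread("pics/w7.png")
cv2.imwrite("pics/w7y.png",cv2.resize(im[0:200,180:400],None,fx=3.6,fy=3,interpolation=cv2.INTER_CUBIC))
np.set_printoptions(precision=2,suppress=True)
q=lambda x,y:(180+(x+.5)/3-.5,60+(y+.5)/3-.5)
d=np.load("w7.npz");R=Ro.from_euler('xyz',d['r']).as_matrix()
for n,p in dict(bl=(155,378),br=(467,377),l2=(146,200),r2=(475.5,200)).items():
    w=wz("w7",q(*p),180);print(n,w,R.T@(w-d['p']))
E
```

```text
bl [521.26 -69.58 180.  ] [-35.69  49.67  34.14]
br [ 531.5  -144.94  180.  ] [40.36 49.59 34.42]
l2 [562.76 -64.01 180.  ] [-35.78  49.55  76.01]
r2 [ 572.71 -139.19  180.  ] [40.05 49.46 76.03]
```

View pics/w7y.png

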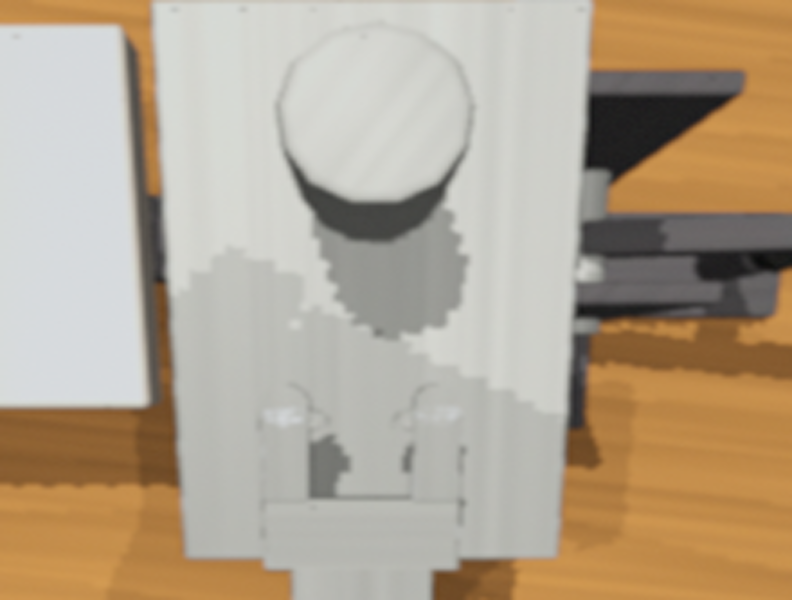

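Call:
jog_arm --series '[{"dx": 0.0066,"dy": -0.0006,"dz": 0,"rx": 0,"ry": 0,"rz": 0,"gripper": 0},{"dx": 0.0066,"dy": 0,"dz": 0,"rx": 0,"ry": 0,"rz": 0,"gripper": 0},{"dx": 0,"dy": 0,"dz": -0.014,"rx": 0,"ry": 0,"rz": 0,"gripper": 0},{"dx": 0,"dy": 0,"dz": -0.009,"rx": 0,"ry": 0,"rz": 0,"gripper": 0},{"dx": 0,"dy": 0,"dz": 0,"rx": 0,"ry": 0,"rz": 0,"gripper": 0},{"dx": 0,"dy": 0,"dz": 0,"rx": 0,"ry": 0,"rz": 0,"gripper": 0}]'

```text
t: 16.5
eef_pos: [506.3, -110.8, 208.1]
tcp_rot: [-1.572, -0.0, -1.44]
ft_force: [0.1, -0.0, 0.1]
opening: 0.121
```

```bash
python3 - <<'E'
from h import *
im=wshot("w8")
cv2.imwrite("pics/w8z.png",cv2.resize(im[30:230,180:400],None,fx=3.6,fy=3,interpolation=cv2.INTER_CUBIC))
np.set_printoptions(precision=2,suppress=True)
d=np.load("w8.npz");R=Ro.from_euler('xyz',d['r']).as_matrix()
v=np.array([608.7,-96.4,184.5])-d['p'];print("axis in tool",R.T@v)
E
```

```text
16.5 [ 506.2971122  -110.81943055  208.08755008] [-1.57155372e+00 -4.63069406e-05 -1.44023581e+00] [ 0.06619397 -0.03626949  0.10814391] 0.12062663856591026
axis in tool [ -0.97  23.51 103.43]
```

View pics/w8z.png

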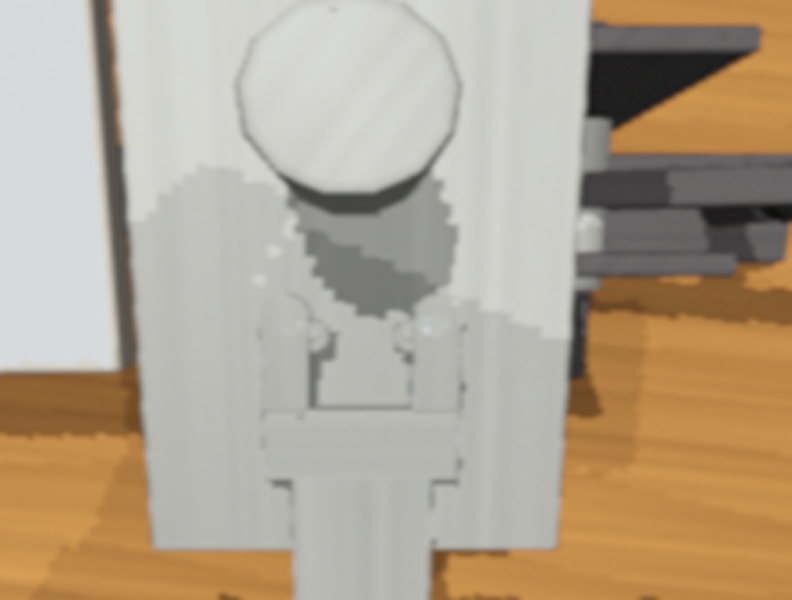

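```bash
python3 - <<'E'
from h import *
np.set_printoptions(precision=2,suppress=True)
q=lambda x,y:(180+(x+.5)/3.6-.5,30+(y+.5)/3-.5)
d=np.load("w8.npz");R=Ro.from_euler('xyz',d['r']).as_matrix()
for n,p,z in (("bl",(155,548),180),("br",(557,548),180),("post",(348.5,97),238),("pl",(237,97),238),("pr",(460,97),238),("cl",(262,440),192),("cr",(460,440),192),("ml",(310,407),192),("mr",(411,407),192)):
    w=wz("w8",q(*p),z);print(n,w,R.T@(w-d['p']))
E
```

```text
bl [521.6  -69.78 180.  ] [-38.7   28.07  20.54]
br [ 531.4  -144.36  180.  ] [36.52 28.07 20.54]
post [607.8  -95.88 238.  ] [ -1.6  -29.99 102.56]
pl [606.17 -83.5  238.  ] [-14.08 -29.99 102.56]
pr [ 609.43 -108.26  238.  ] [ 10.89 -29.99 102.57]
cl [551.01 -87.91 192.  ] [-16.89  16.05  47.32]
cr [ 555.36 -121.07  192.  ] [16.55 16.05 47.33]
ml [558.72 -95.17 192.  ] [-8.7  16.05 54.02]
mr [ 560.92 -111.9   192.  ] [ 8.18 16.05 54.02]
```

Call:
jog_arm --series '[{"dx": 0,"dy": 0.001,"dz": -0.005,"rx": 0,"ry": 0,"rz": 0,"gripper": 0},{"dx": 0,"dy": 0,"dz": 0,"rx": 0,"ry": 0,"rz": 0,"gripper": 0},{"dx": 0,"dy": 0,"dz": 0,"rx": 0,"ry": 0,"rz": 0,"gripper": 0}]'

```text
t: 16.85
eef_pos: [506.2, -109.8, 203.0]
tcp_rot: [-1.571, -0.0, -1.44]
ft_force: [-0.3, -0.3, -0.3]
opening: 0.125
```

```bash
python3 - <<'E'
from h import *
im=wshot("w9")
cv2.imwrite("pics/w9z.png",cv2.resize(im[30:230,180:400],None,fx=3.6,fy=3,interpolation=cv2.INTER_CUBIC))
s=env.read_camera("scene")[:,:,::-1]; cv2.imwrite("pics/s9z.png",cv2.resize(s[150:270,180:310],None,fx=5,fy=5,interpolation=cv2.INTER_CUBIC))
d=np.load("w9.npz");R=Ro.from_euler('xyz',d['r']).as_matrix()
v=np.array([608.7,-96.4,184.5])-d['p'];print("axis in tool",R.T@v)
E
```

```text
16.85 [ 506.18805184 -109.75189721  203.0276495 ] [-1.57140713e+00 -1.52188790e-04 -1.44012441e+00] [-0.31552252 -0.28838318 -0.27784226] 0.12503610215709676
axis in tool [  0.11645719  18.46452047 103.38904387]
```

View pics/w9z.png

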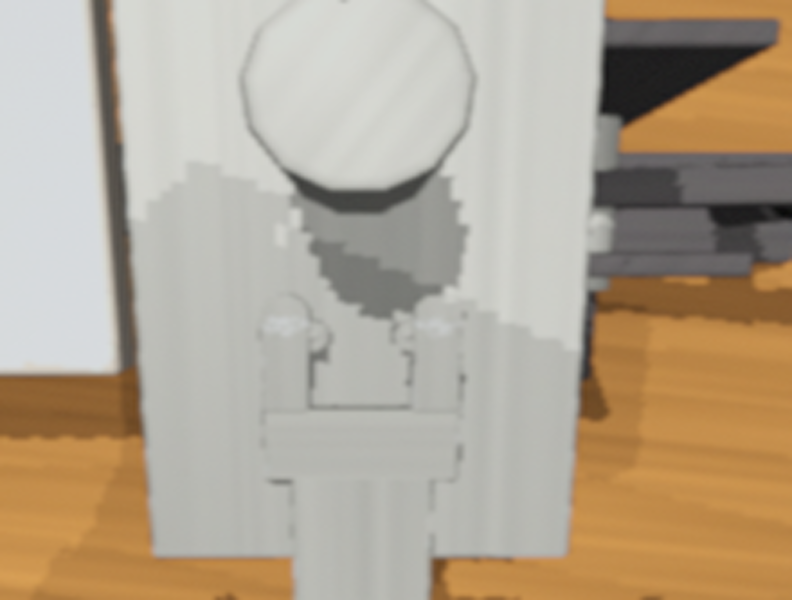

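View pics/s9z.png

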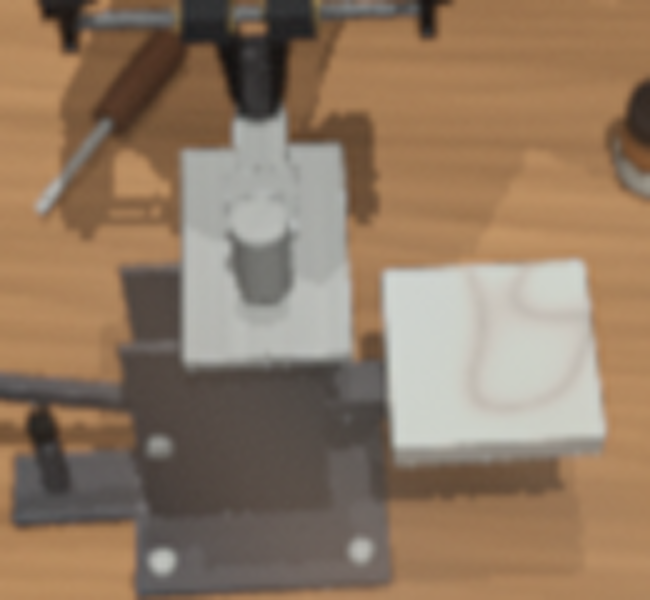

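Call:
jog_arm --series '[{"dx": 0.005,"dy": 0.0007,"dz": 0,"rx": 0,"ry": 0,"rz": 0,"gripper": 0},{"dx": 0.005,"dy": 0.0007,"dz": 0,"rx": 0,"ry": 0,"rz": 0,"gripper": 0},{"dx": 0.005,"dy": 0.0006,"dz": 0,"rx": 0,"ry": 0,"rz": 0,"gripper": 0},{"dx": 0.005,"dy": 0.0006,"dz": 0,"rx": 0,"ry": 0,"rz": 0,"gripper": 0},{"dx": 0,"dy": 0,"dz": 0,"rx": 0,"ry": 0,"rz": 0,"gripper": 0}]'

```text
t: 17.45
eef_pos: [526.9, -107.1, 202.9]
tcp_rot: [-1.571, -0.0, -1.44]
ft_force: [-0.2, 0.4, -1.3]
opening: 0.126
```

```bash
python3 - <<'E'
from h import *
im=wshot("w10")
cv2.imwrite("pics/w10z.png",cv2.resize(im[60:260,180:400],None,fx=3.6,fy=3,interpolation=cv2.INTER_CUBIC))
d=np.load("w10.npz");R=Ro.from_euler('xyz',d['r']).as_matrix()
v=np.array([608.7,-96.4,184.5])-d['p'];print("axis in tool",R.T@v)
E
```

```text
17.45 [ 526.88042857 -107.1044516   202.86711862] [-1.57122529e+00 -1.77716897e-04 -1.43991623e+00] [-0.15991925  0.42062736 -1.28526244] 0.12582121638782903
axis in tool [6.18423562e-02 1.83317314e+01 8.25246775e+01]
```

View pics/w10z.png

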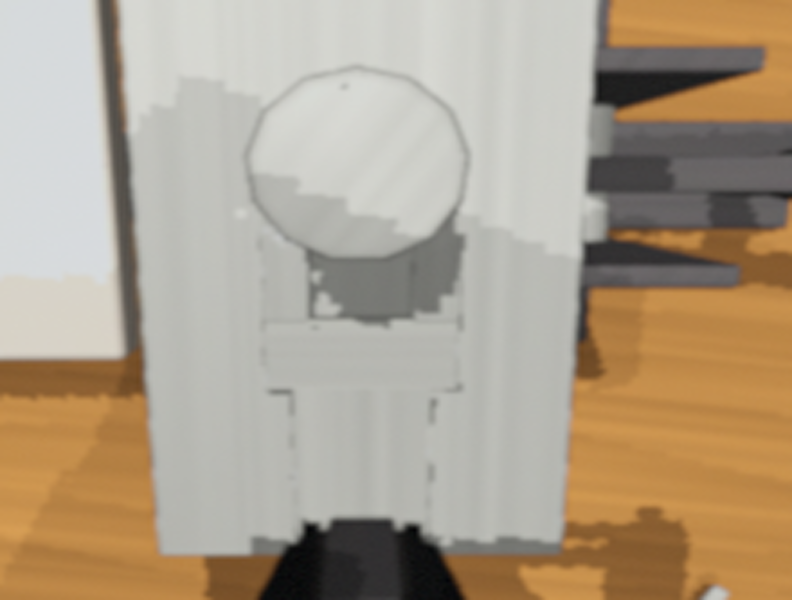

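Call:
jog_arm --series '[{"dx": 0.004,"dy": 0.0005,"dz": 0,"rx": 0,"ry": 0,"rz": 0,"gripper": 0},{"dx": 0.004,"dy": 0.0005,"dz": 0,"rx": 0,"ry": 0,"rz": 0,"gripper": 0},{"dx": 0.003,"dy": 0.0004,"dz": 0,"rx": 0,"ry": 0,"rz": 0,"gripper": 0},{"dx": 0.003,"dy": 0.0004,"dz": 0,"rx": 0,"ry": 0,"rz": 0,"gripper": 0},{"dx": 0,"dy": 0,"dz": 0,"rx": 0,"ry": 0,"rz": 0,"gripper": 0}]'

```text
t: 18.0
eef_pos: [540.7, -105.3, 202.9]
tcp_rot: [-1.571, -0.0, -1.44]
ft_force: [1.8, 0.1, -2.3]
opening: 0.124
```

Call:
jog_arm --series '[{"dx": 0.003,"dy": 0.0004,"dz": 0,"rx": 0,"ry": 0,"rz": 0,"gripper": 0},{"dx": 0.002,"dy": 0.0003,"dz": 0,"rx": 0,"ry": 0,"rz": 0,"gripper": 0},{"dx": 0,"dy": 0,"dz": 0,"rx": 0,"ry": 0,"rz": 0,"gripper": 0}]'

```text
t: 18.3
eef_pos: [545.9, -104.7, 203.1]
tcp_rot: [-1.57, -0.0, -1.44]
ft_force: [1.1, 0.4, -1.3]
opening: 0.125
```

Call:
jog_arm --series '[{"dx": 0.0015,"dy": 0.0002,"dz": 0,"rx": 0,"ry": 0,"rz": 0,"gripper": 0},{"dx": 0,"dy": 0,"dz": 0,"rx": 0,"ry": 0,"rz": 0,"gripper": 0}]'

```text
t: 18.5
eef_pos: [546.9, -104.6, 203.1]
tcp_rot: [-1.571, -0.0, -1.44]
ft_force: [0.4, 0.3, -1.6]
opening: 0.124
```

Call:
jog_arm --series '[{"dx": 0.0015,"dy": 0.0002,"dz": 0,"rx": 0,"ry": 0,"rz": 0,"gripper": 0},{"dx": 0,"dy": 0,"dz": 0,"rx": 0,"ry": 0,"rz": 0,"gripper": 0}]'

```text
t: 18.7
eef_pos: [548.2, -104.3, 203.0]
tcp_rot: [-1.572, -0.0, -1.44]
ft_force: [-0.7, 0.4, -0.5]
opening: 0.125
```

```bash
python3 - <<'E'
from h import *
im=wshot("w11")
cv2.imwrite("pics/w11z.png",cv2.resize(im[60:260,180:400],None,fx=3.6,fy=3,interpolation=cv2.INTER_CUBIC))
d=np.load("w11.npz");R=Ro.from_euler('xyz',d['r']).as_matrix()
v=np.array([608.7,-96.4,184.5])-d['p'];print("axis in tool",R.T@v)
E
```

```text
18.7 [ 548.22586295 -104.33693584  202.98894098] [-1.57153219e+00 -1.50354232e-04 -1.44024514e+00] [-0.66613852  0.4181169  -0.54729351] 0.12481453165388069
axis in tool [3.88225349e-04 1.84440539e+01 6.10063441e+01]
```

View pics/w11z.png

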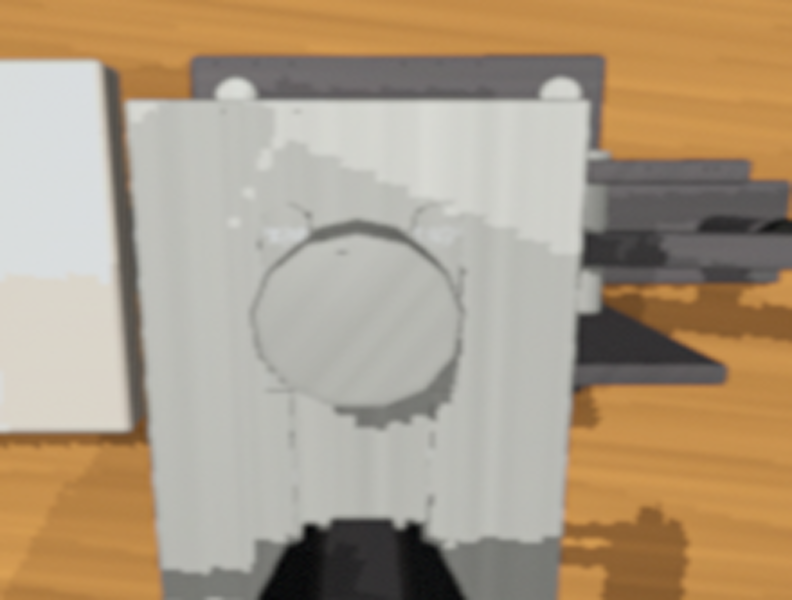

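Call:
jog_arm --series '[{"dx": 0.0015,"dy": 0.0002,"dz": 0,"rx": 0,"ry": 0,"rz": 0,"gripper": 0},{"dx": 0,"dy": 0,"dz": 0,"rx": 0,"ry": 0,"rz": 0,"gripper": 0}]'

```text
t: 18.95
eef_pos: [548.7, -104.2, 202.9]
tcp_rot: [-1.574, 0.0, -1.44]
ft_force: [-7.4, -2.3, 2.5]
opening: 0.125
```

Call:
jog_arm --series '[{"dx": 0.0015,"dy": 0.0002,"dz": 0,"rx": 0,"ry": 0,"rz": 0,"gripper": 0},{"dx": 0,"dy": 0,"dz": 0,"rx": 0,"ry": 0,"rz": 0,"gripper": 0}]'

```text
t: 19.15
eef_pos: [549.0, -104.1, 202.9]
tcp_rot: [-1.577, 0.001, -1.44]
ft_force: [-13.7, -2.6, 5.8]
opening: 0.127
```

Call:
jog_arm --series '[{"dx": -0.002,"dy": -0.0003,"dz": -0.001,"rx": 0,"ry": 0,"rz": 0,"gripper": 0},{"dx": 0,"dy": 0,"dz": 0,"rx": 0,"ry": 0,"rz": 0,"gripper": 0},{"dx": 0,"dy": 0,"dz": 0,"rx": 0,"ry": 0,"rz": 0,"gripper": 0.2},{"dx": 0,"dy": 0,"dz": 0,"rx": 0,"ry": 0,"rz": 0,"gripper": 0.3},{"dx": 0,"dy": 0,"dz": 0,"rx": 0,"ry": 0,"rz": 0,"gripper": 0.3},{"dx": 0,"dy": 0,"dz": 0,"rx": 0,"ry": 0,"rz": 0,"gripper": 0.3}]'

```text
t: 19.75
eef_pos: [549.5, -104.1, 202.0]
tcp_rot: [-1.571, -0.0, -1.44]
ft_force: [0.4, -0.3, -1.1]
opening: 0.298
```

Call:
jog_arm --series '[{"dx": 0,"dy": 0,"dz": 0.01,"rx": 0,"ry": 0,"rz": 0,"gripper": 0.3},{"dx": 0,"dy": 0,"dz": 0.02,"rx": 0,"ry": 0,"rz": 0,"gripper": 0.3},{"dx": 0,"dy": 0,"dz": 0.03,"rx": 0,"ry": 0,"rz": 0,"gripper": 0.3},{"dx": 0,"dy": 0,"dz": 0.03,"rx": 0,"ry": 0,"rz": 0,"gripper": 0.3},{"dx": 0,"dy": 0,"dz": 0.03,"rx": 0,"ry": 0,"rz": 0,"gripper": 0.3},{"dx": -0.015,"dy": 0,"dz": 0.01,"rx": 0,"ry": 0,"rz": 0,"gripper": 0.3},{"dx": -0.03,"dy": 0,"dz": 0,"rx": 0,"ry": 0,"rz": 0,"gripper": 0.3},{"dx": -0.03,"dy": 0,"dz": 0,"rx": 0,"ry": 0,"rz": 0,"gripper": 0.3},{"dx": 0,"dy": 0,"dz": 0,"rx": 0,"ry": 0,"rz": 0,"gripper": 0.3},{"dx": 0,"dy": 0,"dz": 0,"rx": 0,"ry": 0,"rz": 0,"gripper": 0.3}]'

```text
t: 20.75
eef_pos: [474.3, -104.3, 333.1]
tcp_rot: [-1.57, -0.001, -1.441]
ft_force: [0.5, 0.3, -0.4]
opening: 0.303
```

```bash
python3 - <<'E'
from h import *
im=wshot("w12")
cv2.imwrite("pics/w12z.png",cv2.resize(im[0:230,180:400],None,fx=3,fy=2.6,interpolation=cv2.INTER_CUBIC))
s=env.read_camera("scene")[:,:,::-1];cv2.imwrite("pics/s12.png",s); cv2.imwrite("pics/s12z.png",cv2.resize(s[160:270,140:310],None,fx=4.7,fy=4.7,interpolation=cv2.INTER_CUBIC))
E
```

```text
20.75 [ 474.33589401 -104.27107842  333.09705659] [-1.56958381e+00 -9.16389195e-04 -1.44063179e+00] [ 0.53431665  0.26627094 -0.42559807] 0.3026379499568425
```

View pics/w12z.png

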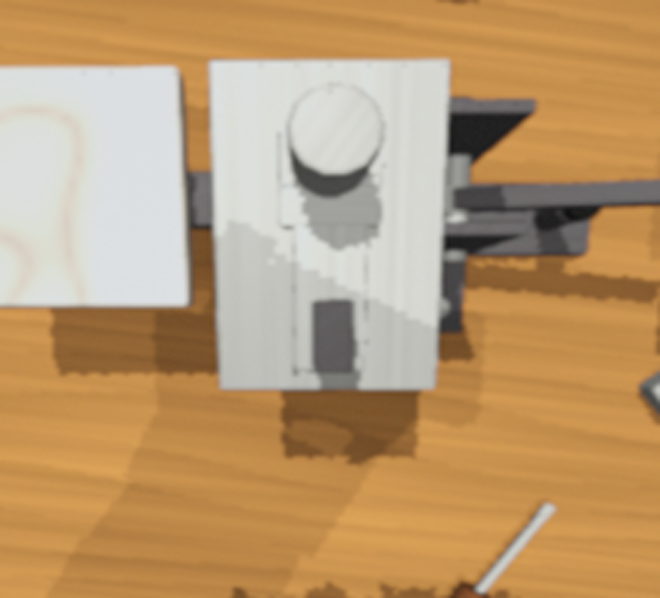

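View pics/s12z.png

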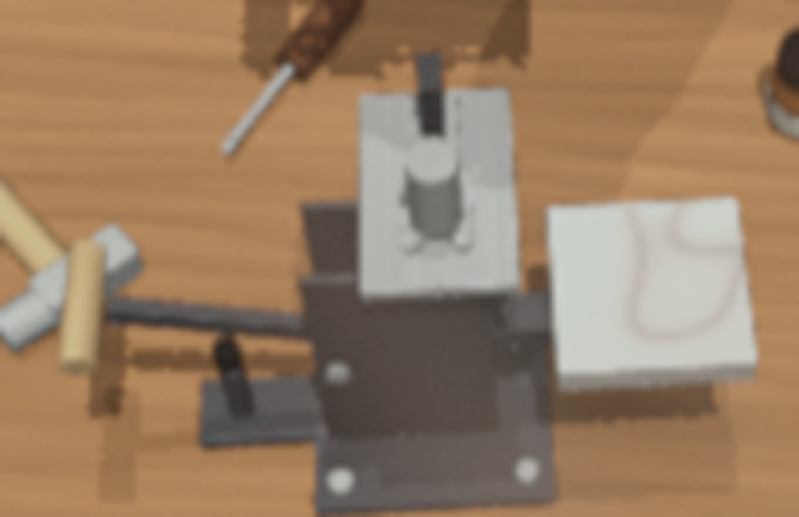

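```bash
python3 - <<'E'
from h import *
np.set_printoptions(precision=2,suppress=True)
q=lambda x,y:(180+(x+.5)/3-.5,(y+.5)/2.6-.5)
b=wz("w12",q(334,337),225);p=wz("w12",q(336,131),238)
u=np.array([np.cos(.131),np.sin(.131)]);v=(p-b)[:2];print(b,p,"along",v@u,"lat",v@[-u[1],u[0]])
l=wz("w12",q(296,373),185);r=wz("w12",q(361,373),185);m=(l+r)/2;
l2=wz("w12",q(280,225),185);r2=wz("w12",q(381,225),185);m2=(l2+r2)/2
d=(m2-m);print("clip yaw",np.arctan2(d[1],d[0]),np.linalg.norm((l2-r2)),m,m2)
E
```

```text
[ 547.48 -104.57  225.  ] [607.48 -96.08 238.  ] along 60.58968742827789 lat 0.5722776252635491
clip yaw 0.12726443112827987 33.007053636911344 [ 532.64 -106.28  185.  ] [586.89 -99.34 185.  ]
```

```bash
python3 -c "
from cell import env
print(env.job_done(), env.state()['t'])"
```

```text
the job is handed in; nothing more can be done
the job is handed in; nothing more can be done
```

I pumped the lever three full strokes, from tooth 2 to tooth 5. I then gripped the larger grey clip, pushed it flat into the groove until it met its firm stop, let go and backed off. The job was handed in at about 21 s and no verdict was reported.

**Lift:** pictures after each stroke showed one tooth gained. The last put the post top at about 238 mm and the groove just clear of the plate, which matches 0.060 m. The highest lever force I read was 32 N. I only read force between moves, so a brief peak could have been higher.

**Clip:** I felt no distinct snap. The force stayed near zero until it rose to about 14 N at the stop, where the mouth should sit on the neck. The final wrist picture shows:
- The fork is 33 mm wide and its yaw is 0.127, against the stand's 0.131.
- The block is 60.6 mm behind the post axis, where 62 mm is nominal, with a 0.6 mm sideways offset. The 1.4 mm disagreement is about the accuracy of the calibration.

**Everything else:** the lever looks back at rest and the gripper is well clear of everything. I saw no bystander moved, though I did not measure them.

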